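Show pump port plates to the inspection lens

TASK

Turn the viewing station's lamp isolator fully on; then, from the largest to the smallest, lift each steel port plate from the black rubber mat and hold it level and still in the middle of the horseshoe ring over the lens, at the ring's height, for four seconds, and lay it down gently, flat on the cork pad, next to the others and not on top of them. When all the plates lie on the cork pad, turn the isolator fully back off; leave the tub, pump, roll and can alone.

Things in the scene. Friction and masses are not known exactly. Their poses are not given: they have to be found in the camera images.
- a_c (a point): centre (half-way up) of the largest port plate: a plain flat round steel disc, 66 mm diameter, 12 mm thick, straight rim, dark kidney slots drawn on its top, 260 g nominal; lies flat, its z axis up. May be absent (None).
- b_c (a point): centre (half-way up) of the second size port plate: a plain flat round steel disc, 56 mm diameter, 12 mm thick, straight rim, dark bolt holes drawn on its top, 190 g nominal; lies flat, its z axis up. May be absent (None).
- c_c (a point): centre (half-way up) of the third size port plate: a plain flat round steel disc, 46 mm diameter, 12 mm thick, straight rim, dark kidney slots drawn on its top, 130 g nominal; lies flat, its z axis up. May be absent (None).
- d_c (a point): centre (half-way up) of the smallest port plate: a plain flat round steel disc, 36 mm diameter, 12 mm thick, straight rim, dark bolt holes drawn on its top, 80 g nominal; lies flat, its z axis up. May be absent (None).
- wait_mat: black rubber mat fixed on the bench, 240 mm (its x) by 220 mm (its y), 3 mm thick, on which the plates wait at the start; origin under its centre, at bench level
- done_pad: cork pad with a dark border line, fixed on the bench on the other side from the rubber mat, 240 mm (its x) by 220 mm (its y), 3 mm thick, empty at the start; origin under its centre, at bench level. Viewed plates are laid here
- view (a point): the marked viewing point: centre of the viewing stand's horizontal aluminium horseshoe ring, 130 mm above the bench, straight above the upward-looking lens; a plate is shown with its centre here and its faces level. Axes are the stand's, z up
- stand: viewing stand fixed on the bench, origin under the lens centre, z up: lens drum 68 mm wide, top at 45 mm, foot 100 mm wide; horseshoe ring of 8 mm bar at 130 mm height, 76 mm radius to the bar's middle, with five black dots, carried by one upright 76 mm from the centre on the +x side, open over 120 degrees on the -x side; nothing higher than 136 mm
- isolator (a joint): angle of the lamp isolator's handle: 0 = off stop, 1.571 = on stop, a quarter turn clockwise seen from above; it stays where it is left (friction about 0.12 N m), no spring
- isolator_grip (a point): grip point of the isolator's handle, on its vertical turning axis, 90 mm above the bench. The handle is a black bar 72 mm long (this frame's x axis lies along it and turns with it), 14 mm wide, from 70 to 102 mm above the bench, with a white pointer mark at its -x end. Frame z up
- isolator_pointer (a point): pointer end of the isolator's handle bar, 34 mm from the turning axis, 90 mm above the bench; at off it points along the box's -x, at on along the box's +y
- isolator_box: grey isolator box under the handle, 90 by 90 mm, 60 mm tall (dial plate to 63 mm), fixed on the bench; origin under its centre, z up
- tub: bystander: open clear plastic tub, 150 by 100 by 55 mm, leave alone; origin under its centre
- pump: bystander: pump body on a square 90 mm flange, 84 mm tall, leave alone; origin under its centre
- roll: bystander: standing white roll, 70 mm diameter, 100 mm tall, leave alone; origin under its centre
- can: bystander: plain aluminium can, 60 mm diameter, 110 mm tall, leave alone; origin under its centre
Mind the look-alikes: they are no part of the job. What is shaped like the part that bears a_c but pink is not meant. What is shaped like the part that bears b_c but green is not meant.

How it is judged:
On the way, in this order (a step that is already met when the one before it is completed fails the run):
1. the isolator is turned on (value of joint isolator above 1.4 rad), for 0.2 s.
2. the largest plate is held level and still at the viewing point (horizontal distance between a_c and view below 0.012 m and z of a_c in the frame of view between -0.012 and 0.012 m and angle between a_c's own z axis and vertical below 0.15 rad and linear speed of plate_a below 0.03 m/s), for 3.5 s.
3. the second size plate is held level and still at the viewing point (horizontal distance between b_c and view below 0.012 m and z of b_c in the frame of view between -0.012 and 0.012 m and angle between b_c's own z axis and vertical below 0.15 rad and linear speed of plate_b below 0.03 m/s), for 3.5 s.
4. the third size plate is held level and still at the viewing point (horizontal distance between c_c and view below 0.012 m and z of c_c in the frame of view between -0.012 and 0.012 m and angle between c_c's own z axis and vertical below 0.15 rad and linear speed of plate_c below 0.03 m/s), for 3.5 s.
5. the smallest plate is held level and still at the viewing point (horizontal distance between d_c and view below 0.012 m and z of d_c in the frame of view between -0.012 and 0.012 m and angle between d_c's own z axis and vertical below 0.15 rad and linear speed of plate_d below 0.03 m/s), for 3.5 s.
6. all plates lie on the cork pad, the lamp still on (x of a_c in the frame of done_pad between -0.11 and 0.11 m and y of a_c in the frame of done_pad between -0.1 and 0.1 m and z of each of a_c, b_c, c_c, d_c in the frame of done_pad below 0.014 m and angle between each of a_c, b_c, c_c, d_c's own z axis and vertical below 0.1 rad and linear speed of each of plate_a, plate_b, plate_c, plate_d below 0.02 m/s and x of b_c in the frame of done_pad between -0.11 and 0.11 m and y of b_c in the frame of done_pad between -0.1 and 0.1 m and x of c_c in the frame of done_pad between -0.11 and 0.11 m and y of c_c in the frame of done_pad between -0.1 and 0.1 m and x of d_c in the frame of done_pad between -0.11 and 0.11 m and y of d_c in the frame of done_pad between -0.1 and 0.1 m and value of joint isolator above 1.4 rad), for 0.3 s.
At the end, for the whole second after the job is handed in: Every plate present lies flat (within 0.1 rad), at rest and unstacked on the cork pad, its centre at least 10 mm inside the pad's edge; the isolator is within 0.17 rad of its off stop. (Viewing: within 12 mm of the point, 0.15 rad of level, for 3.5 s, isolator above 1.4 rad.) (x of a_c in the frame of done_pad between -0.11 and 0.11 m and y of a_c in the frame of done_pad between -0.1 and 0.1 m and z of each of a_c, b_c, c_c, d_c in the frame of done_pad below 0.014 m and angle between each of a_c, b_c, c_c, d_c's own z axis and vertical below 0.1 rad and linear speed of each of plate_a, plate_b, plate_c, plate_d below 0.02 m/s and x of b_c in the frame of done_pad between -0.11 and 0.11 m and y of b_c in the frame of done_pad between -0.1 and 0.1 m and x of c_c in the frame of done_pad between -0.11 and 0.11 m and y of c_c in the frame of done_pad between -0.1 and 0.1 m and x of d_c in the frame of done_pad between -0.11 and 0.11 m and y of d_c in the frame of done_pad between -0.1 and 0.1 m and value of joint isolator below 0.17 rad); the robot touches nothing.
It fails at once if the tub, pump, roll or can is moved more than 20 mm (distance of any of tub, pump, roll, can from where it was at the start of the episode above 0.02 m).
It fails at once if a plate is dropped or thrown onto the cork pad (moving faster than 0.5 m/s just above it) ((linear speed of plate_a above 0.5 m/s and z of a_c in the frame of done_pad between 0.013 and 0.06 m and x of a_c in the frame of done_pad between -0.12 and 0.12 m and y of a_c in the frame of done_pad between -0.11 and 0.11 m) or (linear speed of plate_b above 0.5 m/s and z of b_c in the frame of done_pad between 0.013 and 0.06 m and x of b_c in the frame of done_pad between -0.12 and 0.12 m and y of b_c in the frame of done_pad between -0.11 and 0.11 m) or (linear speed of plate_c above 0.5 m/s and z of c_c in the frame of done_pad between 0.013 and 0.06 m and x of c_c in the frame of done_pad between -0.12 and 0.12 m and y of c_c in the frame of done_pad between -0.11 and 0.11 m) or (linear speed of plate_d above 0.5 m/s and z of d_c in the frame of done_pad between 0.013 and 0.06 m and x of d_c in the frame of done_pad between -0.12 and 0.12 m and y of d_c in the frame of done_pad between -0.11 and 0.11 m)).
It fails at once if a plate is shown at the viewing point while the isolator is not on (value of joint isolator below 1.3 rad and distance between any of a_c, b_c, c_c, d_c and view below 0.02 m).
Of plate_a, plate_b, plate_c, plate_d only 2 to 4 are there at a start; the rules pass over those that are not, and their reading is None.
At some moment in a run one of plate_a, plate_b, plate_c, plate_d may be knocked a few centimetres aside while the robot is not near it.
It also fails if it takes over 210 s, if anything falls off the work surface, if the arm or the gripper's body presses on something with over 40 N, if the wrist force passes 120 N, or if a joint passes its speed limit or range.

ROBOT

A 6-joint arm with a two-finger parallel gripper is mounted at the origin on the work surface. World frame = base frame: x ahead of the robot, y to its left, z up, the work surface at z = 0. Lengths are in m, angles in rad, forces in N, time in s.
With the tool pointing down it reaches from about 0.35 to 0.975 m from the base axis. Payload 4.9 kg.
Tool frame: the origin (TCP) lies at the very end of the fingers, on their centre line; the grasp point (between the pads) lies 19 mm behind it (ctrl.pinch_z is the distance from the TCP to the grasp point, in m); z points along the fingers, y is the direction in which the jaws open and shut (so a half turn about z gives the same grasp; the last joint's range is limited). The gripper opens to 85 mm and grips with 20 to 120 N. Pads are 22 mm wide; open, the fingers measure 114 mm over their backs; the gripper's body (76 mm by 85 mm) begins 54 mm behind the grasp point. The pads swing forward as they close: fully open they stand 13 mm farther back than shut.
Start: joints at [1.153, 0.053, 1.613, -0, 1.476, -0.119], TCP at [0.184, 0.597, 0.231] pointing down, gripper open.
Joint ranges: [-3.01, 3.01], [-1.01, 2.22], [0.06, 2.58], [-1.02, 4.17], [0.09, 2.62], [-3.14, 3.14]. Speed limits (rad/s): [2.57, 2.57, 3.14, 3.14, 3.14, 3.14].

INTERFACE

Orientations are given as a rotation vector (axis times angle).
In Python, from station import ctrl gives the robot as it stands.
- The arm moves only by the tool carry_out, never from a script. Its argument "series" is a list of rows, each a list of 7 numbers: the shift along the world's x, y, z each as a share of 0.025 m, from -1 to 1, then the turn, a rotation vector about the world's x, y, z each as a share of 0.1 rad, from -1 to 1, then the opening, from 0 (shut) to 1 (fully open). A call has 1 to 12 rows; each row shifts and turns the commanded pose from where the row before left it; what a row does not reach is not made up. A row lasts 1/10 s, in which the tool goes at most 50 mm and 8.59 degrees, less where a joint would pass 70% of its speed; a pose out of reach is approached as far as the arm can. A call with a number of a shift or a turn outside -1 to 1 is refused whole. A call with a gripper value outside its range is refused whole. The fingers move at their own pace and stop on an object; "grip_force" is the grip in N (left out, the last holds). Time passes only in rows, so rows that do not move let the fingers close. It gives the time, the measured TCP pose, the force and the opening at its end, in the units of the state.
- ctrl.get_obs(): the state, without advancing time (a new reading comes with each control period).
- ctrl.get_image(name): name is "scene" or "top" or "wrist"; returns a dict with "frame" (480x640x3 uint8, blue, green, red), "fx", "fy", "cx", "cy" (pixels), "R" (3x3) and "t" (3): a world point X has camera coordinates R X + t; the wrist camera has in their place "hand_eye" (4x4, takes a point from camera to tool coordinates, whose origin is the TCP and whose axes are the flange's). Camera axes: x right, y down, z forward; pixel columns grow to the right and rows downward; lengths in m; the calibration is good to about 2 mm. A picture is of the moment at which its call begins: read the wrist's pose just before it. There is no depth.
- ctrl.finish_job(): hands the job in, once; it reports no verdict.
Trained networks look in a picture, given as the dict that the camera call returned (one of the last four; its "shot" number tells which), for a name from the list of things; names that differ only in an ending like _2 or _b are one class to them, and where a whole thing is asked for, a point or a joint stands for the part that bears it (a point fixed in the world has none). Each returns a list of dicts, best first, with "p" (0 to 1); they miss things now and then, are a little off and sometimes report something else, mostly with a low value. They report only what shows in the picture. A call takes as long as a camera call. They do not tell look-alikes from the thing itself.
- ctrl.trace(picture, name): "mask" (480x640 bool, what is visible of it) and "rect" ([left, top, width, height] as shares, 0 to 1, of the picture: columns of its width, rows of its height, round what is visible of it).
- ctrl.mark_of(picture, name): "position" ([column, row] as shares, 0 to 1, of the picture: columns of its width, rows of its height: a listed point, or the origin of a listed thing).
The state is a dict: "t": time; "q": joint angles; "dq": joint speeds; "effort": joint torques, N m; "tool_pos": TCP position; "tool_rot": TCP orientation; "contact_force": force on the tool from outside, world axes, zero at the start; "wrist_torque": the same for the moment, N m; "opening": finger opening in m.
Only numpy, scipy, OpenCV 4.12 (cv2) and the standard library are available. Lean on these libraries where they do the work, as an engineer would, in place of code of your own. Each camera call takes 0.05 s, during which the arm holds its last target.

## Working session

There is one attempt and no reset: what is moved stays moved. The work goes in short steps, Python scripts to look and compute and a tool call to move; the robot and the scene stay as the last step left them, time stands still between calls to the robot, and variables do not carry over. Pictures are saved under pics/ and viewed, and the job is handed in when it is done.

Besides the shell and the picture viewer there is one more tool, called after "Call:" as a command line: name --pt "numbers of a row" for each row, then --argument value for the rest. carry_out: Moves the arm, as the interface text tells. Shift numbers are shares of 0.025 m and turn numbers shares of 0.1 rad, none past 1 either way. Its arguments: {"type":"object","properties":{"series":{"type":"array"},"grip_force":{"type":"number"}},"required":["series"]}

```bash
ls; mkdir -p pics; cat > h.py <<'E'
import numpy as np, cv2
from station import ctrl
from scipy.spatial.transform import Rotation as Rn
def save(p,n): cv2.imwrite('pics/'+n+'.png',p['frame'])
def ray(p,uv,z):
    d=np.array([(uv[0]-p['cx'])/p['fx'],(uv[1]-p['cy'])/p['fy'],1.])
    R=np.array(p['R']);t=np.array(p['t']); C=-R.T@t; D=R.T@d
    return C+D*(z-C[2])/D[2]
def wristify(p,o):
    H=np.array(p['hand_eye']); T=np.eye(4);T[:3,:3]=Rn.from_rotvec(o['tool_rot']).as_matrix();T[:3,3]=o['tool_pos']
    M=np.linalg.inv(T@H); p=dict(p);p['R']=M[:3,:3];p['t']=M[:3,3];return p
def proj(p,X):
    c=np.array(p['R'])@np.array(X)+np.array(p['t']); return np.array([p['fx']*c[0]/c[2]+p['cx'],p['fy']*c[1]/c[2]+p['cy']])
E
python3 - <<'E'
from h import *
o=ctrl.get_obs();print(o)
s=ctrl.get_image('scene');t=ctrl.get_image('top');save(s,'s0');save(t,'t0')
for p in (s,t):
  print({k:p[k] for k in p if k!='frame'})
  for n,z in [('a_c',.009),('b_c',.009),('c_c',.009),('d_c',.009),('wait_mat',0),('done_pad',0),('view',.13),('stand',0),('isolator_grip',.09),('isolator_pointer',.09),('isolator_box',0),('tub',0),('pump',0),('roll',0),('can',0)]:
    for m in ctrl.mark_of(p,n)[:4]:
      uv=np.array(m['position'])*[640,480]; print(n,round(m['p'],2),uv.round(),ray(p,uv,z).round(3))
E
```

```text
pics
{'t': 0.0, 'q': array([ 1.15301848e+00,  5.33952132e-02,  1.61428718e+00,  8.58145377e-06,
        1.47600505e+00, -1.18987468e-01]), 'dq': array([ 0.00186301,  0.00188382,  0.00067057, -0.00126067,  0.00010448,
       -0.00167401]), 'effort': array([-1.69122850e-03, -3.93678474e+01, -3.70177281e+01, -2.39068386e-04,
        6.71748421e-03, -1.62060205e-07]), 'tool_pos': array([0.1837136 , 0.5967393 , 0.23004332]), 'tool_rot': array([-0.46751206, -3.10604012,  0.00316857]), 'contact_force': array([-0.03448722,  0.13483539,  0.19766385]), 'wrist_torque': array([-0.01839078,  0.01394311, -0.02859859]), 'opening': 0.0851785922098369}
{'fx': 583.2189098334205, 'fy': 583.2189098334205, 'cx': 323.03837785312385, 'cy': 234.33378625091515, 'R': array([[ 0.79722704,  0.60344668,  0.01676733],
       [ 0.43975023, -0.56148699, -0.70096512],
       [-0.41358044,  0.56620178, -0.71299843]]), 't': array([-0.44965667, -0.15369067,  1.7783543 ]), 'shot': 1}
a_c 0.98 [280. 401.] [ 0.722 -0.364  0.009]
a_c 0.61 [236. 352.] [ 0.563 -0.331  0.009]
a_c 0.61 [204. 396.] [ 0.583 -0.455  0.009]
a_c 0.
[... 1723 characters left out ...]
.   ]
done_pad 0.8 [226. 247.] [0.527 0.27  0.   ]
done_pad 0.24 [410. 255.] [ 0.497 -0.27   0.   ]
view 0.86 [323. 215.] [ 0.601 -0.014  0.13 ]
stand 0.82 [322. 215.] [ 0.619 -0.012  0.   ]
isolator_grip 0.6 [305. 268.] [0.46  0.038 0.09 ]
isolator_pointer 0.58 [307. 281.] [0.426 0.031 0.09 ]
isolator_pointer 0.4 [309. 271.] [0.453 0.026 0.09 ]
isolator_box 0.74 [311. 275.] [0.443 0.023 0.   ]
tub 0.59 [386. 165.] [ 0.767 -0.206  0.   ]
tub 0.46 [426. 272.] [ 0.447 -0.316  0.   ]
pump 0.98 [267. 169.] [0.76 0.15 0.  ]
pump 0.39 [407. 257.] [ 0.493 -0.262  0.   ]
pump 0.33 [326. 213.] [ 0.624 -0.023  0.   ]
roll 0.75 [501. 272.] [ 0.444 -0.536  0.   ]
can 0.92 [139. 265.] [0.476 0.527 0.   ]
```

View pics/s0.png

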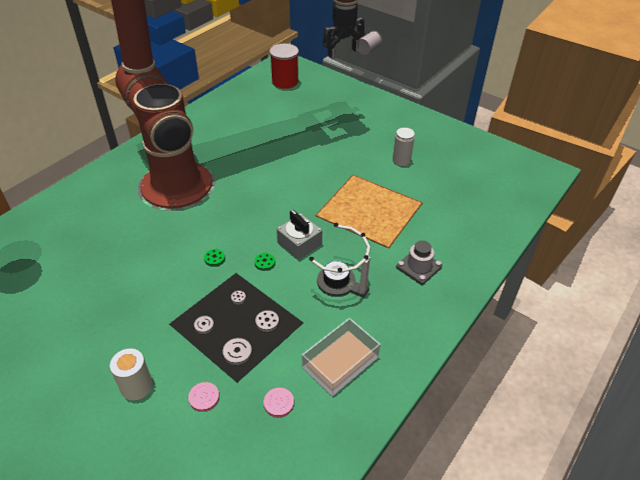

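View pics/t0.png

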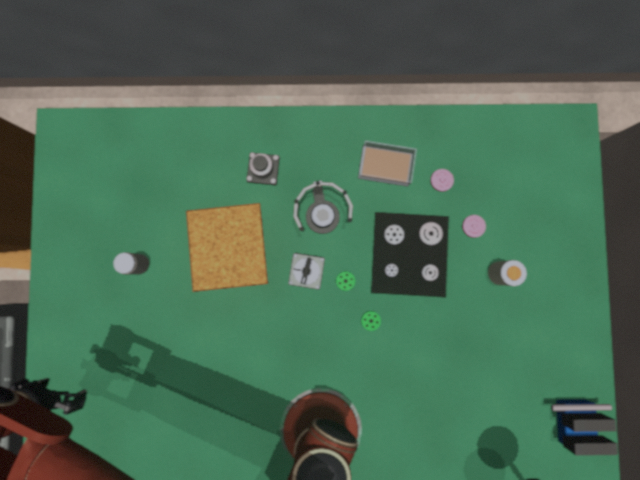

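All four plates are present. In the top view:
- **Plates on the mat:** a (431,233) with grey slots, b (394,234), c (430,272), d (391,270).
- **Look-alikes:** pink discs at (442,179) and (474,226), green discs at (345,281) and (371,321).
- **Isolator:** the handle is at (305,268).

I'll turn the isolator first.

Call:
carry_out --pt "0.5 -1 0 0 0 0 1" --pt "0.5 -1 0 0 0 0 1" --pt "0.5 -1 0 0 0 0 1" --pt "0.5 -1 0 0 0 0 1" --pt "0.5 -1 0 0 0 0 1" --pt "0.5 -1 0 0 0 0 1" --pt "0.5 -1 0 0 0 0 1" --pt "0.5 -1 0 0 0 0 1" --pt "0.5 -1 0 0 0 0 1" --pt "0.5 -1 0 0 0 0 1" --pt "0.5 -1 0 0 0 0 1" --pt "0.5 -1 0 0 0 0 1" --grip_force 60

```text
t: 2.8
tool_pos: [0.3344, 0.2963, 0.2315]
tool_rot: [0.467, 3.106, 0.001]
contact_force: [-0.7, 0.5, -0.1]
opening: 0.0855
```

Call:
carry_out --pt "0.5 -1 0 0 0 0.5 1" --pt "0.5 -1 0 0 0 0.5 1" --pt "0.5 -1 0 0 0 0.5 1" --pt "0.5 -1 0 0 0 0.5 1" --pt "0.5 -1 0 0 0 0.5 1" --pt "0.5 -1 0 0 0 0.5 1" --pt "0.5 -1 0 0 0 0 1" --pt "0.5 -1 0 0 0 0 1" --pt "0 -1 0 0 0 0 1" --pt "0 -1 0 0 0 0 1" --pt "0 0 0 0 0 0 1" --pt "0 0 0 0 0 0 1"

```text
t: 4.0
tool_pos: [0.434, 0.0472, 0.2314]
tool_rot: [0.0, 3.141, 0.001]
contact_force: [-0.3, -0.9, 0.8]
opening: 0.0851
```

```bash
cat > look.py <<'E'
from h import *
import sys
def look(tag,names,cams=('wrist',),k=4):
    o=ctrl.get_obs();print(round(o['t'],2),o['tool_pos'].round(4),o['tool_rot'].round(3),o['q'].round(2),o['contact_force'].round(1),round(o['opening'],4))
    R=Rn.from_rotvec(o['tool_rot']).as_matrix(); print('yaw_y',np.arctan2(R[1,1],R[0,1]).round(3),'tilt',np.arccos(-R[2,2]).round(3))
    out={}
    for c in cams:
        o=ctrl.get_obs(); p=ctrl.get_image(c)
        if c=='wrist': p=wristify(p,o)
        save(p,tag+'_'+c); out[c]=p
        for n,z in names:
            for m in ctrl.mark_of(p,n)[:k]:
                uv=np.array(m['position'])*[640,480]; print(c,n,round(m['p'],2),uv.round(),ray(p,uv,z).round(4))
    return out
E
python3 - <<'E'
from look import *
print(ctrl.pinch_z)
P=look('i1',[('isolator_grip',.09),('isolator_pointer',.09),('isolator_box',0),('view',.13),('stand',0),('done_pad',0)])
p=P['wrist'];print(p['hand_eye'].round(4))
E
```

```text
0.0187
4.0 [0.434  0.0472 0.2314] [0.000e+00 3.141e+00 1.000e-03] [-0.06 -0.43  2.03  0.    1.54 -1.63] [-0.3 -0.9  0.8] 0.0851
yaw_y 1.571 tilt 0.001
wrist isolator_grip 0.59 [297. 250.] [0.4523 0.0354 0.09  ]
wrist isolator_pointer 0.78 [309. 204.] [0.418  0.0444 0.09  ]
wrist isolator_box 0.62 [302. 221.] [0.4509 0.0367 0.    ]
wrist stand 0.63 [257. 368.] [ 0.6121 -0.0127  0.    ]
wrist done_pad 0.64 [535. 290.] [0.5226 0.2703 0.    ]
[[-3.000e-04 -9.634e-01 -2.679e-01  6.930e-02]
 [ 1.000e+00 -2.000e-04 -5.000e-04  8.000e-04]
 [ 4.000e-04 -2.679e-01  9.634e-01 -1.414e-01]
 [ 0.000e+00  0.000e+00  0.000e+00  1.000e+00]]
```

View pics/i1_wrist.png

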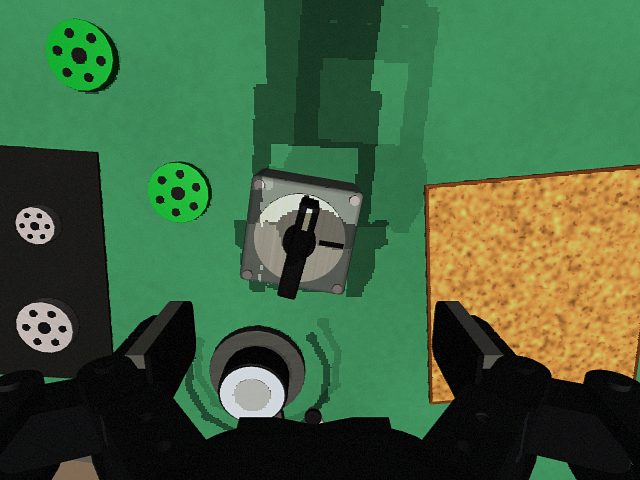

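```bash
python3 - <<'E'
from h import *
im=cv2.imread('pics/i1_wrist.png')[160:320,220:380]
cv2.imwrite('pics/i1_crop.png',cv2.resize(im,None,fx=3.7,fy=3.7,interpolation=cv2.INTER_CUBIC))
E
```

```text
(no output)
```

View pics/i1_crop.png

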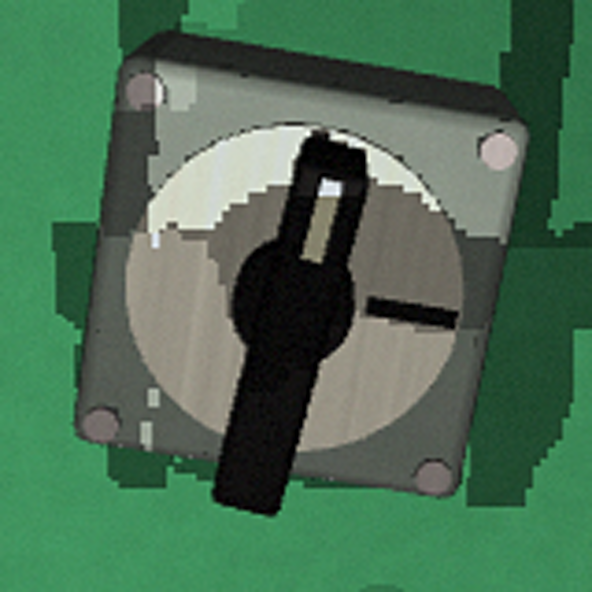

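```bash
python3 - <<'E'
from h import *
o=ctrl.get_obs();p=wristify(ctrl.get_image('wrist'),o)
c=[ray(p,u,.06)[:2] for u in [(253.8,176.2),(362.4,191.9),(344.3,294.3),(241.1,276.8)]]
c=np.array(c);print(c.round(4),c.mean(0).round(4))
for i in range(4): d=c[(i+1)%4]-c[i];print(np.linalg.norm(d).round(4),np.degrees(np.arctan2(d[1],d[0])).round(1))
a=ray(p,(286.8,297.3),.102);b=ray(p,(310.5,207),.102);print(a,b,(a+b)/2,np.linalg.norm(a-b),np.degrees(np.arctan2(*(b-a)[1::-1])))
E
```

```text
[[ 0.4013  0.0019]
 [ 0.4134  0.0869]
 [ 0.5005  0.0746]
 [ 0.4849 -0.0119]] [0.45   0.0379]
0.0858 81.9
0.0879 -8.0
0.0879 -100.2
0.0847 170.6
[0.48469309 0.02901108 0.102     ] [0.41740798 0.04638997 0.102     ] [0.45105053 0.03770053 0.102     ] 0.06949325413025062 165.5177406399054
```

Call:
carry_out --pt "0.34 -0.19 0 0 0 -0.8 1" --pt "0.34 -0.19 0 0 0 -0.8 1" --pt "0 0 -1 0 0 -0.6 1" --pt "0 0 -1 0 0 0 1" --pt "0 0 -1 0 0 0 1" --pt "0 0 -1 0 0 0 0.6" --pt "0 0 -1 0 0 0 0.6" --pt "0 0 -0.8 0 0 0 0.6" --pt "0 0 -0.6 0 0 0 0.6" --pt "0 0 0 0 0 0 0.5" --pt "0 0 0 0 0 0 0.4" --pt "0 0 0 0 0 0 0.4" --grip_force 60

```text
t: 5.6
tool_pos: [0.4519, 0.0378, 0.0726]
tool_rot: [0.342, 3.121, 0.0]
contact_force: [-1.0, 0.3, 0.4]
opening: 0.0341
```

```bash
python3 - <<'E'
from look import *
look('i2',[])
E
```

```text
5.6 [0.4519 0.0378 0.0726] [0.342 3.121 0.   ] [-0.08 -0.22  2.14 -0.    1.21 -1.43] [-1.   0.3  0.4] 0.0341
yaw_y 1.352 tilt 0.002
```

View pics/i2_wrist.png

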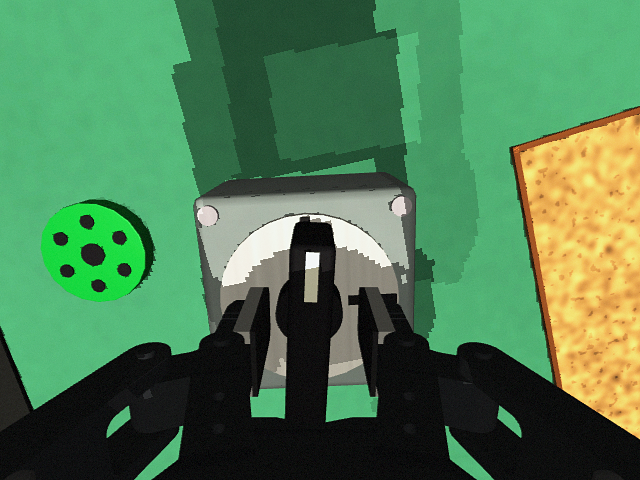

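Call:
carry_out --pt "0 0 0 0 0 0 0" --pt "0 0 0 0 0 0 0" --pt "0 0 0 0 0 0 0" --pt "0 0 0 0 0 0 0" --pt "0 0 0 0 0 -0.5 0" --pt "0 0 0 0 0 -1 0" --pt "0 0 0 0 0 -1 0" --pt "0 0 0 0 0 -1 0" --pt "0 0 0 0 0 -1 0" --pt "0 0 0 0 0 -1 0" --pt "0 0 0 0 0 -1 0" --pt "0 0 0 0 0 -1 0" --grip_force 60

```text
t: 6.85
tool_pos: [0.4528, 0.0362, 0.0751]
tool_rot: [1.465, 2.774, -0.004]
contact_force: [-6.5, -4.3, 13.5]
opening: 0.0129
```

Call:
carry_out --pt "0 0 0 0 0 -1 0" --pt "0 0 0 0 0 -1 0" --pt "0 0 0 0 0 -1 0" --pt "0 0 0 0 0 -1 0" --pt "0 0 0 0 0 -1 0" --pt "0 0 0 0 0 -1 0" --pt "0 0 0 0 0 -1 0" --pt "0 0 0 0 0 0 0"

```text
t: 7.65
tool_pos: [0.4531, 0.0363, 0.0751]
tool_rot: [2.325, 2.105, 0.0]
contact_force: [-4.1, -4.1, 13.2]
opening: 0.0133
```

```bash
python3 - <<'E'
from look import *
look('i3',[]);print(ctrl.get_obs()['wrist_torque'])
E
```

```text
7.65 [0.4531 0.0363 0.0751] [2.325 2.105 0.   ] [-0.08 -0.22  2.14 -0.    1.22  0.02] [-4.1 -4.1 13.2] 0.0133
yaw_y -0.099 tilt 0.006
[-1.01111852  0.82020698 -0.16414608]
```

View pics/i3_wrist.png

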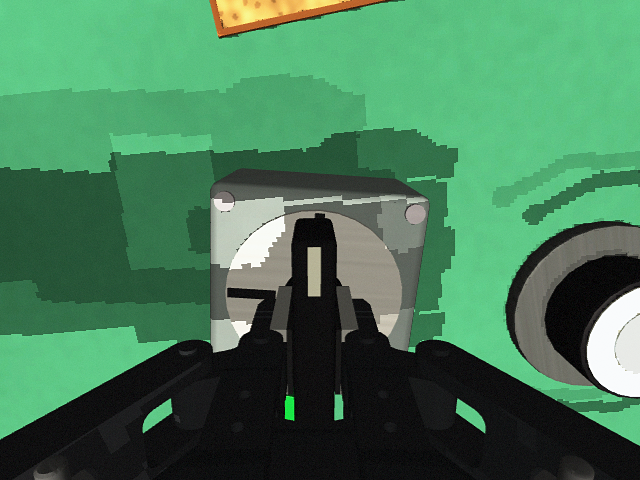

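Call:
carry_out --pt "0 0 0 0 0 -0.4 0" --pt "0 0 0 0 0 -0.3 0" --pt "0 0 0 0 0 0 0"

```text
t: 8.0
tool_pos: [0.4531, 0.0363, 0.075]
tool_rot: [2.396, 2.024, 0.001]
contact_force: [-3.2, -4.7, 12.6]
opening: 0.0129
```

```bash
python3 - <<'E'
from look import *
look('i4',[]);print(ctrl.get_obs()['wrist_torque'])
E
```

```text
8.0 [0.4531 0.0363 0.075 ] [2.396e+00 2.024e+00 1.000e-03] [-0.08 -0.22  2.14 -0.    1.22  0.09] [-3.2 -4.7 12.6] 0.0129
yaw_y -0.168 tilt 0.006
[-1.09727522  0.83309948 -0.14448021]
```

Call:
carry_out --pt "0 0 0 0 0 0 0.6" --pt "0 0 0 0 0 0 0.6" --pt "0 0 0 0 0 0 0.6" --pt "0 0 1 0 0 0 0.8" --pt "0 0 1 0 0 0 1" --pt "0 0 1 0 0 0 1" --pt "0 0 1 0 0 0 1" --pt "0 -1 1 0 0 0.4 1" --pt "0.3 -1 1 0 0 0.4 1" --pt "0.3 -1 1 0 0 0.4 1" --pt "0.3 -1 0 0 0 0.4 1" --pt "0.3 -1 0 0 0 0 1"

```text
t: 9.25
tool_pos: [0.4814, -0.0882, 0.2471]
tool_rot: [2.229, 2.213, 0.001]
contact_force: [0.3, 0.2, 0.6]
opening: 0.0856
```

Call:
carry_out --pt "0.3 -1 0 0 0 0 1" --pt "0.3 -1 0 0 0 0 1" --pt "0.3 -1 0 0 0 0 1" --pt "0 -1 0 0 0 0 1" --pt "0 -0.4 0 0 0 0 1" --pt "0 0 0 0 0 0 1" --pt "0 0 0 0 0 0 1"

```text
t: 9.95
tool_pos: [0.5033, -0.1965, 0.2459]
tool_rot: [-2.229, -2.212, -0.0]
contact_force: [0.3, 0.7, 0.8]
opening: 0.0856
```

```bash
python3 - <<'E'
from look import *
look('m1',[('a_c',.009),('b_c',.009),('c_c',.009),('d_c',.009)])
look('m1',[('isolator_pointer',.09),('isolator_grip',.09)],cams=('top','scene'))
E
```

```text
9.95 [ 0.5033 -0.1965  0.2459] [-2.229 -2.212 -0.   ] [-0.51 -0.16  1.79  0.    1.51 -0.5 ] [0.3 0.7 0.8] 0.0856
yaw_y -0.008 tilt 0.001
wrist a_c 0.91 [518. 354.] [ 0.7181 -0.3633  0.009 ]
wrist a_c 0.85 [365. 324.] [ 0.5538 -0.3259  0.009 ]
wrist a_c 0.61 [383. 430.] [ 0.5784 -0.4589  0.009 ]
wrist b_c 0.95 [223.  70.] [ 0.4231 -0.0787  0.009 ]
wrist b_c 0.64 [369. 226.] [ 0.5558 -0.2207  0.009 ]
wrist b_c 0.55 [102. 151.] [ 0.3055 -0.1469  0.009 ]
wrist c_c 0.83 [260. 321.] [ 0.4444 -0.3222  0.009 ]
wrist d_c 0.95 [265. 218.] [ 0.4544 -0.2121  0.009 ]
10.2 [ 0.5035 -0.1964  0.2464] [2.229 2.214 0.   ] [-0.51 -0.16  1.79  0.    1.51 -0.5 ] [-0.1 -0.2  0.7] 0.0852
yaw_y -0.007 tilt 0.0
top isolator_pointer 0.67 [295. 270.] [0.455  0.0637 0.09  ]
top isolator_grip 0.55 [306. 269.] [0.4585 0.0341 0.09  ]
scene isolator_pointer 0.7 [308. 216.] [0.4638 0.0621 0.09  ]
scene isolator_pointer 0.31 [335. 282.] [ 0.6544 -0.0762  0.09  ]
scene isolator_grip 0.73 [301. 219.] [0.4572 0.043  0.09  ]
```

View pics/m1_wrist.png

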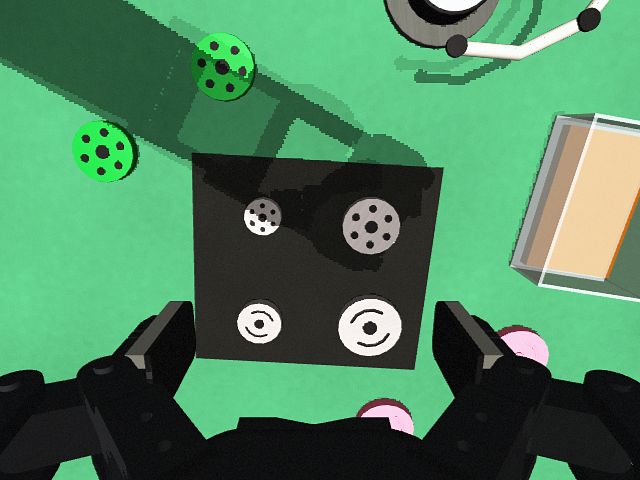

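```bash
cat > fit.py <<'E'
from look import *
def plates(p,z=.015,near=None,vmin=85):
    """steel-coloured round blobs: circle fit in plane z. returns list (x,y,r)"""
    f=p['frame'].astype(int); mx=f.max(2);mn=f.min(2)
    m=((mx>vmin)&((mx-mn)<35)).astype(np.uint8)
    m=cv2.morphologyEx(m,cv2.MORPH_OPEN,np.ones((3,3),np.uint8))
    cs,_=cv2.findContours(m,cv2.RETR_EXTERNAL,cv2.CHAIN_APPROX_NONE)
    out=[]
    for c in cs:
        if cv2.contourArea(c)<300: continue
        h=cv2.convexHull(c)[:,0,:]
        w=np.array([ray(p,(u,v),z)[:2] for u,v in c[:,0,:]])
        A=np.c_[2*w,np.ones(len(w))]; s=np.linalg.lstsq(A,(w**2).sum(1),rcond=None)[0]
        r=np.sqrt(s[2]+s[0]**2+s[1]**2); e=np.sqrt(np.mean((np.linalg.norm(w-s[:2],axis=1)-r)**2))
        if r<.045 and r>.012 and e<.004: out.append((s[0].round(4),s[1].round(4),r.round(4),e.round(4),c[:,0,:].mean(0).round()))
    return out
E
python3 - <<'E'
from fit import *
P=look('m2',[],('wrist',))
for x in plates(P['wrist']): print(x)
E
```

```text
10.5 [ 0.5035 -0.1971  0.2464] [2.23  2.213 0.   ] [-0.51 -0.16  1.79  0.    1.51 -0.5 ] [ 0.4 -0.2  0.1] 0.0854
yaw_y -0.008 tilt 0.0
(np.float64(0.4443), np.float64(-0.3216), np.float64(0.0224), np.float64(0.0003), array([258., 322.]))
(np.float64(0.5582), np.float64(-0.3272), np.float64(0.0323), np.float64(0.0003), array([369., 326.]))
(np.float64(0.5564), np.float64(-0.2198), np.float64(0.027), np.float64(0.0003), array([370., 225.]))
(np.float64(0.4523), np.float64(-0.2098), np.float64(0.0172), np.float64(0.0003), array([262., 216.]))
```

Call:
carry_out --pt "0.44 -1 0 0 0 0 1" --pt "0.44 -1 0 0 0 0 1" --pt "0.44 -1 -0.5 0 0 0 1" --pt "0.44 -1 -0.9 0 0 0 1" --pt "0.43 -1 -1 0 0 0 1" --pt "0 -0.2 -1 0 0 0 1" --pt "0 0 -1 0 0 0 1" --pt "0 0 -1 0 0 0 1" --pt "0 0 -1 0 0 0 1" --pt "0 0 -0.8 0 0 0 1" --pt "0 0 0 0 0 0 1" --pt "0 0 0 0 0 0 1"

```text
t: 11.75
tool_pos: [0.5582, -0.3272, 0.0663]
tool_rot: [-2.23, -2.212, 0.0]
contact_force: [0.2, -0.0, -0.1]
opening: 0.0854
```

```bash
python3 - <<'E'
from fit import *
P=look('m3',[],('wrist',))
for x in plates(P['wrist']): print(x)
E
```

```text
11.75 [ 0.5582 -0.3272  0.0663] [-2.23  -2.212  0.   ] [-0.65  0.25  1.68 -0.    1.21 -0.64] [ 0.2 -0.  -0.1] 0.0854
yaw_y -0.008 tilt 0.001
(np.float64(0.7093), np.float64(-0.364), np.float64(0.028), np.float64(0.0035), array([602., 328.]))
(np.float64(0.4451), np.float64(-0.3217), np.float64(0.0224), np.float64(0.0002), array([ 93., 257.]))
(np.float64(0.5585), np.float64(-0.3272), np.float64(0.0321), np.float64(0.0002), array([317., 264.]))
(np.float64(0.5567), np.float64(-0.224), np.float64(0.0251), np.float64(0.0031), array([312.,  43.]))
(np.float64(0.4531), np.float64(-0.2141), np.float64(0.0148), np.float64(0.0027), array([74., 22.]))
```

View pics/m3_wrist.png

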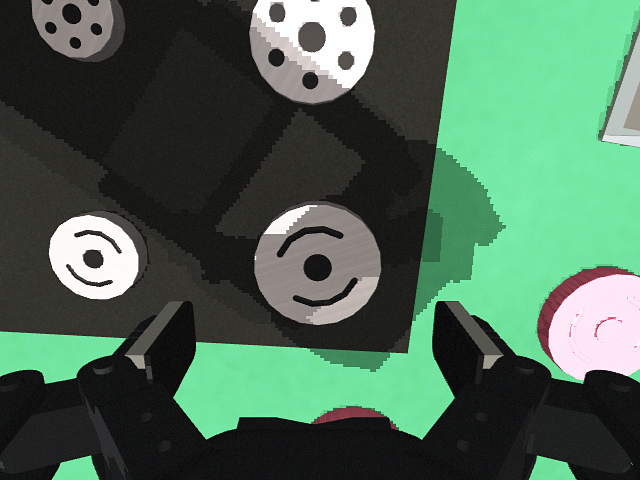

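Call:
carry_out --pt "0 0 -1 0 0 0 1" --pt "0 0 -0.8 0 0 0 1" --pt "0 0 -0.4 0 0 0 1" --pt "0 0 -0.2 0 0 0 1" --pt "0 0 0 0 0 0 1" --pt "0 0 0 0 0 0 1"

```text
t: 12.4
tool_pos: [0.5591, -0.3278, 0.0077]
tool_rot: [2.229, 2.211, 0.0]
contact_force: [-0.7, 0.2, -0.4]
opening: 0.0856
```

Call:
carry_out --pt "0 0 -0.1 0 0 0 0.85" --pt "0 0 -0.06 0 0 0 0.85" --pt "0 0 0 0 0 0 0.85"

```text
t: 12.7
tool_pos: [0.5582, -0.3272, 0.0024]
tool_rot: [2.23, 2.212, -0.0]
contact_force: [0.1, -0.2, -0.2]
opening: 0.0727
```

```bash
python3 - <<'E'
from fit import *
P=look('m4',[],('wrist','scene'))
E
```

```text
12.7 [ 0.5582 -0.3272  0.0024] [ 2.23   2.212 -0.   ] [-0.65  0.34  1.7  -0.    1.11 -0.64] [ 0.1 -0.2 -0.2] 0.0727
yaw_y -0.008 tilt 0.0
```

View pics/m4_wrist.png

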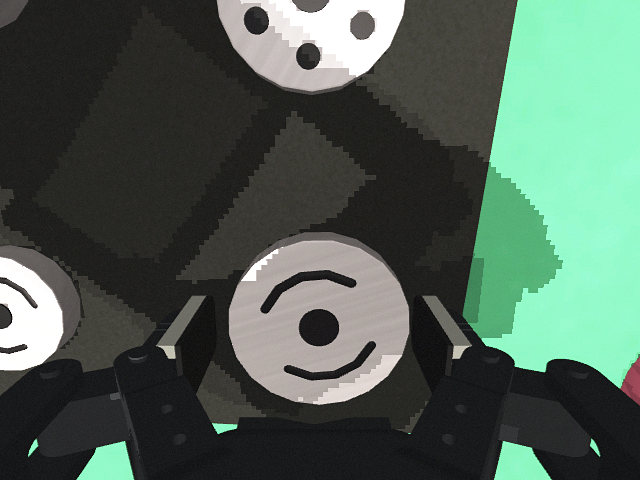

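Call:
carry_out --pt "0 0 -0.12 0 0 0 0.85" --pt "0 0 0 0 0 0 0.82" --pt "0 0 0 0 0 0 0.6" --pt "0 0 0 0 0 0 0.6" --pt "0 0 0 0 0 0 0.6" --pt "0 0 0 0 0 0 0.6" --grip_force 60

```text
t: 13.4
tool_pos: [0.5588, -0.3275, 0.0]
tool_rot: [2.229, 2.212, 0.0]
contact_force: [0.7, 0.6, 4.6]
opening: 0.063
```

```bash
python3 - <<'E'
from fit import *
P=look('m5',[],('wrist',))
E
```

```text
13.4 [ 0.5588 -0.3275  0.    ] [2.229 2.212 0.   ] [-0.65  0.34  1.7   0.    1.1  -0.64] [0.7 0.6 4.6] 0.063
yaw_y -0.008 tilt 0.001
```

View pics/m5_wrist.png

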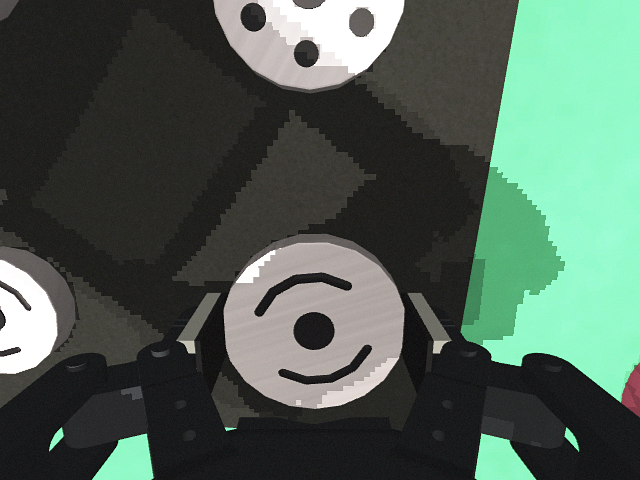

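Call:
carry_out --pt "0 0 0.4 0 0 0 0.6" --pt "0 0 0.8 0 0 0 0.6" --pt "0 0 1 0 0 0 0.6" --pt "0 0 1 0 0 0 0.6" --pt "0 0 1 0 0 0 0.6" --pt "0 0 1 0 0 0 0.6" --pt "0 0 1 0 0 0 0.6" --pt "0 0 1 0 0 0 0.6" --pt "0 0 0 0 0 0 0.6"

```text
t: 14.35
tool_pos: [0.5596, -0.3283, 0.1833]
tool_rot: [2.226, 2.208, 0.001]
contact_force: [1.4, 0.4, -1.3]
opening: 0.0633
```

```bash
python3 - <<'E'
from fit import *
P=look('v1',[('view',.13),('stand',0)],('wrist','top','scene'))
t=P['top']['frame'][160:260,270:380];s=P['scene']['frame'][200:310,280:400]
cv2.imwrite('pics/vt.png',cv2.resize(t,None,fx=6,fy=6,interpolation=cv2.INTER_CUBIC))
cv2.imwrite('pics/vs.png',cv2.resize(s,None,fx=5,fy=5,interpolation=cv2.INTER_CUBIC))
E
```

```text
14.35 [ 0.5596 -0.3283  0.1833] [2.226e+00 2.208e+00 1.000e-03] [-0.65  0.14  1.6  -0.    1.39 -0.64] [ 1.4  0.4 -1.3] 0.0633
yaw_y -0.008 tilt 0.006
top stand 0.87 [322. 216.] [ 0.6165 -0.0117  0.    ]
top stand 0.18 [226. 248.] [0.5252 0.2716 0.    ]
scene stand 0.96 [336. 280.] [ 0.6108 -0.0071  0.    ]
```

View pics/vt.png

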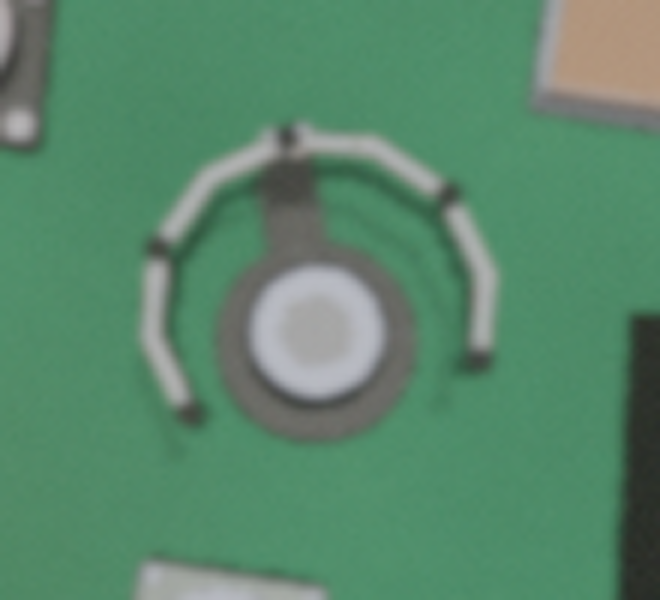

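View pics/vs.png

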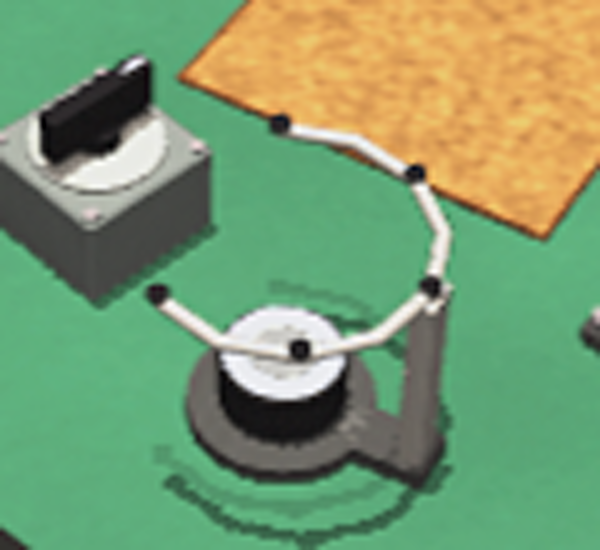

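View pics/v1_wrist.png

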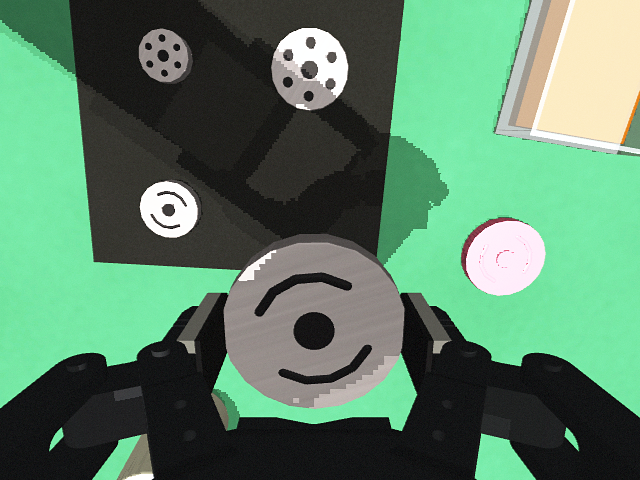

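```bash
python3 - <<'E'
from fit import *
from scipy.optimize import least_squares
t=ctrl.get_image('top');s=ctrl.get_image('scene')
T=np.array([(190,412),(157,247),(288,138),(447,193),(478,360)])/6+[270,160]
S=np.array([(280,124),(415,173),(430,287),(300,349),(158,293)])/5+[280,200]
ang=np.radians([120,60,0,-60,-120])
def res(v,use=(1,1)):
    X=[(v[0]+.076*np.cos(a+v[2]),v[1]+.076*np.sin(a+v[2]),v[3]) for a in ang]
    r=[]
    if use[0]: r+= [proj(t,x)-u for x,u in zip(X,T)]
    if use[1]: r+= [proj(s,x)-u for x,u in zip(X,S)]
    return np.array(r).ravel()
for use in ((1,1),(1,0),(0,1)):
  f=least_squares(res,[.61,-.01,0,.13],args=(use,)); print(use,f.x.round(4),np.abs(f.fun).max().round(2))
for p,u in ((t,(317/6+270,332/6+160)),(s,(283/5+280,350/5+200))): print(ray(p,u,.046))
E
```

```text
(1, 1) [ 0.6141 -0.0127  0.1727  0.1338] 0.87
(1, 0) [ 0.614  -0.014   0.1723  0.1255] 0.23
(0, 1) [ 0.6111 -0.0053  0.172   0.1259] 0.21
[ 0.61162337 -0.01426646  0.046     ]
[ 0.61490715 -0.01128156  0.046     ]
```

Call:
carry_out --pt "0.18 0.5 0 0 0 0 0.6" --pt "0.18 1 0 0 0 0 0.6" --pt "0.18 1 0 0 0 0 0.6" --pt "0.18 1 0 0 0 0 0.6" --pt "0.18 1 0 0 0 0 0.6" --pt "0.18 1 0 0 0 0 0.6" --pt "0.18 1 0 0 0 0 0.6" --pt "0.18 1 0 0 0 0 0.6" --pt "0.18 1 0 0 0 0 0.6" --pt "0.18 1 0 0 0 0 0.6" --pt "0.18 1 0 0 0 0 0.6" --pt "0.18 1 0 0 0 0 0.6"

```text
t: 16.1
tool_pos: [0.6123, -0.0377, 0.1795]
tool_rot: [-2.23, -2.213, -0.001]
contact_force: [-0.2, -0.6, -1.9]
opening: 0.0632
```

Call:
carry_out --pt "0 0.7 0 0 0 0 0.6" --pt "0 0.4 0 0 0 0 0.6" --pt "0 0 0 0 0 0 0.6" --pt "0 0 -0.6 0 0 0 0.6" --pt "0 0 -0.8 0 0 0 0.6" --pt "0 0 -0.7 0 0 0 0.6" --pt "0 0 -0.4 0 0 0 0.6" --pt "0 0 0 0 0 0 0.6" --pt "0 0 0 0 0 0 0.6"

```text
t: 17.0
tool_pos: [0.6123, -0.0126, 0.1167]
tool_rot: [-2.231, -2.212, 0.0]
contact_force: [0.8, -0.0, -2.8]
opening: 0.0631
```

```bash
python3 - <<'E'
from fit import *
P=look('v2',[('a_c',.13)],('wrist','top','scene'),k=1)
t=P['top']['frame'][160:260,270:380];s=P['scene']['frame'][200:310,280:400]
cv2.imwrite('pics/v2t.png',np.hstack([cv2.resize(t,(396,360)),cv2.resize(s,(393,360))]))
E
```

```text
17.0 [ 0.6123 -0.0126  0.1167] [-2.231 -2.212  0.   ] [-0.14  0.12  1.74 -0.    1.28 -0.13] [ 0.8 -0.  -2.8] 0.0631
yaw_y -0.009 tilt 0.0
wrist a_c 0.75 [314. 320.] [ 0.611  -0.0095  0.13  ]
top a_c 0.89 [470. 226.] [ 0.5681 -0.4068  0.13  ]
scene a_c 0.82 [335. 251.] [ 0.617  -0.0248  0.13  ]
```

View pics/v2t.png

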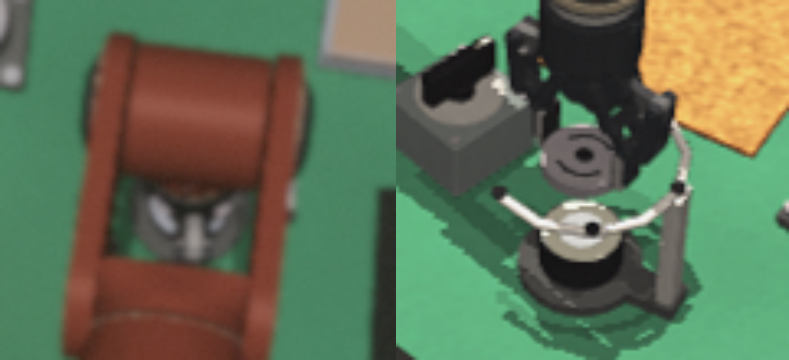

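View pics/v2_wrist.png

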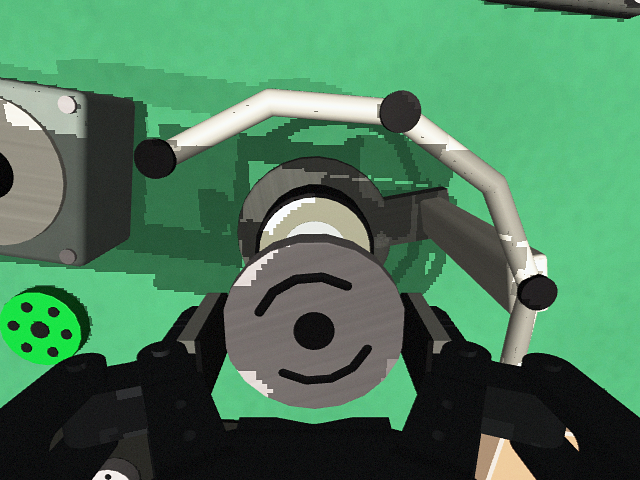

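```bash
python3 - <<'E'
from fit import *
from scipy.optimize import least_squares
o=ctrl.get_obs();p=wristify(ctrl.get_image('wrist'),o)
U=[(155,158),(400,111),(537,292)];a=np.radians([120,60,0])
for z in (.126,.13,.134):
  f=least_squares(lambda v:np.concatenate([proj(p,(v[0]+.076*np.cos(b+v[2]),v[1]+.076*np.sin(b+v[2]),z))-u for b,u in zip(a,U)]),[.61,-.01,.17]);print(z,f.x.round(4),np.abs(f.fun).max().round(1))
print(proj(p,(o['tool_pos'][0],o['tool_pos'][1],o['tool_pos'][2]+.015)))
E
```

```text
0.126 [ 0.6126 -0.0113  0.1737] 12.1
0.13 [ 0.6122 -0.011   0.1733] 6.3
0.134 [ 0.6118 -0.0107  0.1729] 0.8
[317.74925643 330.35444704]
```

Call:
carry_out --pt "0 0 0.2 0 0 0 0.6" --pt "0 0 0 0 0 0 0.6" --pt "0 0 0 0 0 0 0.6" --pt "0 0 0 0 0 0 0.6" --pt "0 0 0 0 0 0 0.6" --pt "0 0 0 0 0 0 0.6" --pt "0 0 0 0 0 0 0.6" --pt "0 0 0 0 0 0 0.6" --pt "0 0 0 0 0 0 0.6" --pt "0 0 0 0 0 0 0.6" --pt "0 0 0 0 0 0 0.6" --pt "0 0 0 0 0 0 0.6"

```text
t: 18.55
tool_pos: [0.6122, -0.0122, 0.1218]
tool_rot: [2.23, 2.213, 0.0]
contact_force: [-0.2, 0.7, -2.4]
opening: 0.0631
```

Call:
carry_out --pt "0 0 0 0 0 0 0.6" --pt "0 0 0 0 0 0 0.6" --pt "0 0 0 0 0 0 0.6" --pt "0 0 0 0 0 0 0.6" --pt "0 0 0 0 0 0 0.6" --pt "0 0 0 0 0 0 0.6" --pt "0 0 0 0 0 0 0.6" --pt "0 0 0 0 0 0 0.6" --pt "0 0 0 0 0 0 0.6" --pt "0 0 0 0 0 0 0.6" --pt "0 0 0 0 0 0 0.6" --pt "0 0 0 0 0 0 0.6"

```text
t: 19.75
tool_pos: [0.6122, -0.0122, 0.1218]
tool_rot: [-2.23, -2.213, 0.0]
contact_force: [-0.1, 0.1, -2.9]
opening: 0.0637
```

Call:
carry_out --pt "0 0 0 0 0 0 0.6" --pt "0 0 0 0 0 0 0.6" --pt "0 0 0 0 0 0 0.6" --pt "0 0 0 0 0 0 0.6" --pt "0 0 0 0 0 0 0.6" --pt "0 0 0 0 0 0 0.6" --pt "0 0 0 0 0 0 0.6" --pt "0 0 0 0 0 0 0.6" --pt "0 0 0 0 0 0 0.6" --pt "0 0 0 0 0 0 0.6" --pt "0 0 0 0 0 0 0.6" --pt "0 0 0 0 0 0 0.6"

```text
t: 20.95
tool_pos: [0.6122, -0.0122, 0.1218]
tool_rot: [-2.23, -2.213, -0.0]
contact_force: [-0.7, 0.1, -2.5]
opening: 0.063
```

Call:
carry_out --pt "0 0 0 0 0 0 0.6" --pt "0 0 0 0 0 0 0.6" --pt "0 0 0 0 0 0 0.6" --pt "0 0 0 0 0 0 0.6" --pt "0 0 0 0 0 0 0.6" --pt "0 0 0 0 0 0 0.6" --pt "0 0 0 0 0 0 0.6" --pt "0 0 0 0 0 0 0.6" --pt "0 0 0 0 0 0 0.6"

```text
t: 21.85
tool_pos: [0.6122, -0.0122, 0.1218]
tool_rot: [-2.23, -2.213, -0.0]
contact_force: [0.1, -0.3, -1.9]
opening: 0.0634
```

```bash
python3 - <<'E'
from fit import *
from scipy.spatial.transform import Rotation
P=look('v3',[('done_pad',0)],('top',),k=1)
t=P['top']
im=t['frame'];hsv=cv2.cvtColor(im,cv2.COLOR_BGR2HSV)
m=cv2.inRange(hsv,(8,100,90),(25,255,255));m[:,300:]=0;m[:180]=0;m[320:]=0
m=cv2.morphologyEx(m,cv2.MORPH_OPEN,np.ones((5,5)))
c=max(cv2.findContours(m,0,2)[0],key=cv2.contourArea)
r=cv2.minAreaRect(c);print(r); b=cv2.boxPoints(r)
w=np.array([ray(t,x,.003)[:2] for x in b]);print(w.round(4),w.mean(0).round(4))
for i in range(4): d=w[(i+1)%4]-w[i];print(np.linalg.norm(d).round(4),np.degrees(np.arctan2(d[1],d[0])).round(1))
E
```

```text
21.85 [ 0.6122 -0.0122  0.1218] [-2.23  -2.213 -0.   ] [-0.14  0.11  1.74  0.    1.29 -0.13] [ 0.1 -0.3 -1.9] 0.0634
yaw_y -0.008 tilt 0.0
top done_pad 0.9 [227. 247.] [0.528  0.2696 0.    ]
((225.99008178710938, 246.90098571777344), (81.19503784179688, 75.22481536865234), 84.2894058227539)
[[0.637  0.3942]
 [0.657  0.1728]
 [0.4184 0.1494]
 [0.3991 0.3677]] [0.5279 0.271 ]
0.2223 -84.8
0.2398 -174.4
0.2192 95.1
0.2394 6.4
```

Call:
carry_out --pt "0 0 0.6 0 0 0 0.6" --pt "0 0 1 0 0 0 0.6" --pt "0 0 0.9 0 0 0 0.6" --pt "-0.1 0.6 0.2 0 0 0 0.6" --pt "-0.1 1 0 0 0 0 0.6" --pt "-0.1 1 0 0 0 0 0.6" --pt "-0.1 1 0 0 0 0 0.6" --pt "-0.1 1 0 0 0 0 0.6" --pt "-0.1 1 0 0 0 0 0.6" --pt "-0.1 1 0 0 0 0 0.6" --pt "-0.1 1 0 0 0 0 0.6" --pt "-0.1 1 0 0 0 0 0.6"

```text
t: 23.15
tool_pos: [0.5887, 0.2048, 0.1889]
tool_rot: [-2.229, -2.213, 0.001]
contact_force: [-0.9, -0.2, -0.7]
opening: 0.0633
```

Call:
carry_out --pt "-0.1 1 0 0 0 0 0.6" --pt "-0.1 1 0 0 0 0 0.6" --pt "-0.1 1 0 0 0 0 0.6" --pt "-0.1 1 0 0 0 0 0.6" --pt "0 0.7 0 0 0 0 0.6" --pt "0 0.2 -0.6 0 0 0 0.6" --pt "0 0 -1 0 0 0 0.6" --pt "0 0 -1 0 0 0 0.6" --pt "0 0 -1 0 0 0 0.6" --pt "0 0 -1 0 0 0 0.6" --pt "0 0 -1 0 0 0 0.6" --pt "0 0 -0.5 0 0 0 0.6"

```text
t: 24.35
tool_pos: [0.5774, 0.3236, 0.0324]
tool_rot: [-2.23, -2.21, 0.009]
contact_force: [0.4, -0.0, -2.4]
opening: 0.0632
```

Call:
carry_out --pt "0 0 0 0 0 0 0.6" --pt "0 0 0 0 0 0 0.6"

```text
t: 24.55
tool_pos: [0.58, 0.3252, 0.0371]
tool_rot: [2.231, 2.212, 0.0]
contact_force: [-0.1, 0.2, -1.5]
opening: 0.0633
```

Call:
carry_out --pt "0 0 -0.5 0 0 0 0.6" --pt "0 0 -0.4 0 0 0 0.6" --pt "0 0 -0.25 0 0 0 0.6" --pt "0 0 -0.1 0 0 0 0.6" --pt "0 0 -0.1 0 0 0 0.6" --pt "0 0 0 0 0 0 0.6" --pt "0 0 0 0 0 0 0.6"

```text
t: 25.25
tool_pos: [0.58, 0.3254, 0.0034]
tool_rot: [2.23, 2.212, 0.001]
contact_force: [-0.3, -0.5, -2.3]
opening: 0.063
```

Call:
carry_out --pt "0 0 -0.08 0 0 0 0.6" --pt "0 0 -0.06 0 0 0 0.6" --pt "0 0 0 0 0 0 0.6"

```text
t: 25.55
tool_pos: [0.5801, 0.3254, 0.0001]
tool_rot: [2.23, 2.212, 0.001]
contact_force: [-0.5, -0.7, -0.5]
opening: 0.0632
```

Call:
carry_out --pt "0 0 0 0 0 0 0.8" --pt "0 0 0 0 0 0 0.9" --pt "0 0 0 0 0 0 0.9" --pt "0 0 0.4 0 0 0 0.9" --pt "0 0 0.8 0 0 0 0.9" --pt "0 0 1 0 0 0 0.9" --pt "0 0 1 0 0 0 0.9" --pt "0 0 1 0 0 0 0.9" --pt "0 0 1 0 0 0 0.9" --pt "0 0 1 0 0 0 0.9" --pt "0 0 1 0 0 0 0.9" --pt "0 0 0 0 0 0 0.9"

```text
t: 26.75
tool_pos: [0.5823, 0.3264, 0.186]
tool_rot: [2.228, 2.21, 0.014]
contact_force: [0.6, -0.2, 0.3]
opening: 0.0771
```

```bash
python3 - <<'E'
from fit import *
P=look('p1',[],('wrist','top'))
for x in plates(P['wrist']): print(x)
print('top')
for n in 'abcd':
  for m in ctrl.mark_of(P['top'],n+'_c')[:4]: print(n,round(m['p'],2),(np.array(m['position'])*[640,480]).round(),ray(P['top'],np.array(m['position'])*[640,480],.009).round(3))
E
```

```text
26.75 [0.5823 0.3264 0.186 ] [2.228 2.21  0.014] [0.4  0.17 1.56 0.   1.4  0.41] [ 0.6 -0.2  0.3] 0.0771
yaw_y -0.008 tilt 0.01
top
a 0.9 [471. 228.] [ 0.574 -0.45   0.009]
a 0.81 [441. 181.] [ 0.717 -0.367  0.009]
a 0.72 [204. 228.] [0.582 0.335 0.009]
b 0.79 [395. 232.] [ 0.566 -0.225  0.009]
b 0.57 [344. 282.] [ 0.421 -0.074  0.009]
c 0.69 [308. 271.] [0.454 0.029 0.009]
c 0.56 [426. 271.] [ 0.449 -0.315  0.009]
d 0.54 [388. 271.] [ 0.45  -0.202  0.009]
d 0.44 [296. 268.] [0.462 0.065 0.009]
```

View pics/p1_wrist.png

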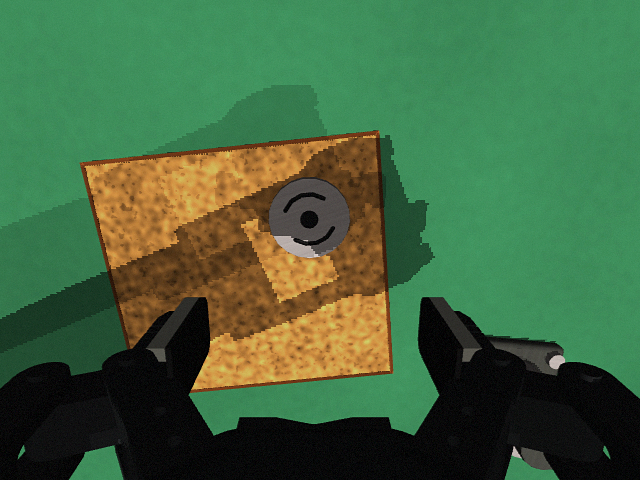

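View pics/p1_top.png

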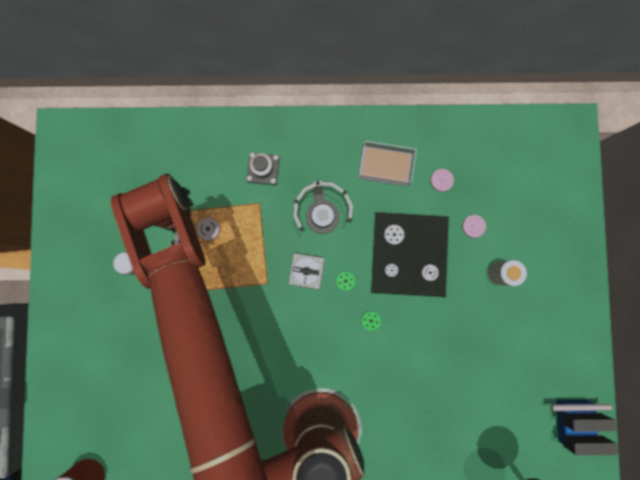

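Call:
carry_out --pt "0 -0.6 0 0 0 0 0.9" --pt "-0.1 -1 0 0 0 0 0.9" --pt "-0.1 -1 0 0 0 0 0.9" --pt "-0.1 -1 0 0 0 0 0.9" --pt "-0.1 -1 0 0 0 0 0.9" --pt "-0.1 -1 0 0 0 0 0.9" --pt "-0.1 -1 0 0 0 0 0.9" --pt "-0.1 -1 0 0 0 0 0.9" --pt "-0.1 -1 0 0 0 0 0.9" --pt "-0.1 -1 0 0 0 0 0.9" --pt "-0.1 -1 0 0 0 0 0.9" --pt "0 -1 0 0 0 0 0.9"

```text
t: 28.25
tool_pos: [0.5537, 0.0335, 0.1788]
tool_rot: [-2.23, -2.212, 0.002]
contact_force: [0.3, 0.0, 0.1]
opening: 0.0773
```

Call:
carry_out --pt "0 -1 0 0 0 0 0.9" --pt "0 -1 0 0 0 0 0.9" --pt "0 -1 0 0 0 0 0.9" --pt "0 -1 0 0 0 0 0.9" --pt "0 -1 0 0 0 0 0.9" --pt "0 -1 0 0 0 0 0.9" --pt "0 -1 0 0 0 0 0.9" --pt "0 -1 -0.6 0 0 0 0.9" --pt "0 -1 -1 0 0 0 0.9" --pt "0 -0.9 -1 0 0 0 0.9" --pt "0 -0.4 -1 0 0 0 0.9" --pt "0 0 -1 0 0 0 0.9"

```text
t: 29.45
tool_pos: [0.5535, -0.2243, 0.0631]
tool_rot: [-2.233, -2.21, 0.001]
contact_force: [-0.2, -0.4, -0.3]
opening: 0.0766
```

Call:
carry_out --pt "0 0 0 0 0 0 0.9" --pt "0 0 0 0 0 0 0.9"

```text
t: 29.65
tool_pos: [0.5538, -0.2223, 0.0641]
tool_rot: [-2.23, -2.211, 0.001]
contact_force: [0.0, -0.8, -0.4]
opening: 0.0771
```

```bash
python3 - <<'E'
from fit import *
P=look('b1',[],('wrist',))
for x in plates(P['wrist']): print(x)
E
```

```text
29.65 [ 0.5538 -0.2223  0.0641] [-2.230e+00 -2.211e+00  1.000e-03] [-0.51  0.15  1.81 -0.    1.19 -0.5 ] [ 0.  -0.8 -0.4] 0.0771
yaw_y -0.008 tilt 0.002
(np.float64(0.4547), np.float64(-0.2083), np.float64(0.0186), np.float64(0.0012), array([120., 242.]))
(np.float64(0.5566), np.float64(-0.2188), np.float64(0.0276), np.float64(0.0005), array([321., 259.]))
```

View pics/b1_wrist.png

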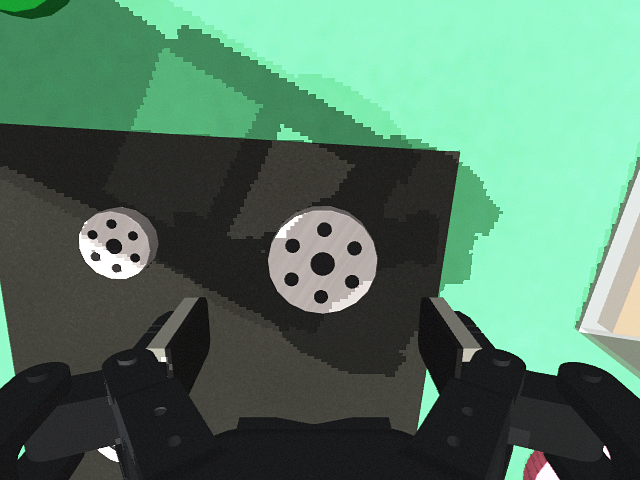

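Call:
carry_out --pt "0.11 0.12 0 0 0 0 0.9" --pt "0 0 -0.8 0 0 0 0.9" --pt "0 0 -0.9 0 0 0 0.85" --pt "0 0 -0.4 0 0 0 0.8" --pt "0 0 -0.2 0 0 0 0.8" --pt "0 0 -0.1 0 0 0 0.8" --pt "0 0 0 0 0 0 0.8" --pt "0 0 0 0 0 0 0.8"

```text
t: 30.5
tool_pos: [0.5582, -0.2196, 0.0056]
tool_rot: [2.229, 2.211, 0.001]
contact_force: [-0.5, -1.3, -0.3]
opening: 0.0684
```

Call:
carry_out --pt "0 0 -0.12 0 0 0 0.75" --pt "0 0 0 0 0 0 0.5" --pt "0 0 0 0 0 0 0.5" --pt "0 0 0 0 0 0 0.5" --pt "0 0 0 0 0 0 0.5" --pt "0 0 0 0 0 0 0.5" --grip_force 60

```text
t: 31.1
tool_pos: [0.5581, -0.2195, 0.0024]
tool_rot: [2.229, 2.212, 0.001]
contact_force: [-0.9, 0.8, 5.5]
opening: 0.0534
```

```bash
python3 - <<'E'
from fit import *
P=look('b2',[],('wrist',))
E
```

```text
31.1 [ 0.5581 -0.2195  0.0024] [2.229e+00 2.212e+00 1.000e-03] [-0.5   0.24  1.82  0.    1.08 -0.49] [-0.9  0.8  5.5] 0.0534
yaw_y -0.008 tilt 0.001
```

View pics/b2_wrist.png

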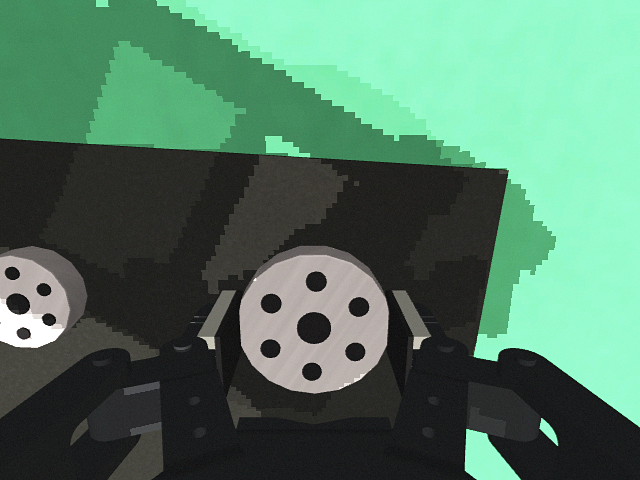

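Call:
carry_out --pt "0 0 0.4 0 0 0 0.5" --pt "0 0 0.8 0 0 0 0.5" --pt "0 0 1 0 0 0 0.5" --pt "0 0 1 0 0 0 0.5" --pt "0 0 1 0 0 0 0.5" --pt "0 0 1 0 0 0 0.5" --pt "0.2 0.5 1 0 0 0 0.5" --pt "0.26 1 1 0 0 0 0.5" --pt "0.26 1 0.4 0 0 0 0.5" --pt "0.26 1 0 0 0 0 0.5" --pt "0.26 1 0 0 0 0 0.5" --pt "0.26 1 0 0 0 0 0.5"

```text
t: 32.35
tool_pos: [0.5944, -0.0805, 0.1909]
tool_rot: [-2.229, -2.211, 0.001]
contact_force: [0.1, -1.0, -2.2]
opening: 0.0537
```

Call:
carry_out --pt "0.26 1 0 0 0 0 0.5" --pt "0.26 1 0 0 0 0 0.5" --pt "0.14 0.6 0 0 0 0 0.5" --pt "0 0.2 0 0 0 0 0.5" --pt "0 0 0 0 0 0 0.5" --pt "0 0 0 0 0 0 0.5"

```text
t: 32.95
tool_pos: [0.6112, -0.0125, 0.1914]
tool_rot: [2.231, 2.212, -0.001]
contact_force: [-0.1, 0.2, -1.7]
opening: 0.0531
```

Call:
carry_out --pt "0.04 0 -0.6 0 0 0 0.5" --pt "0 0 -0.9 0 0 0 0.5" --pt "0 0 -0.8 0 0 0 0.5" --pt "0 0 -0.38 0 0 0 0.5" --pt "0 0 0 0 0 0 0.5" --pt "0 0 0 0 0 0 0.5" --pt "0 0 0 0 0 0 0.5"

```text
t: 33.65
tool_pos: [0.6134, -0.012, 0.126]
tool_rot: [2.229, 2.211, 0.002]
contact_force: [-0.2, 0.2, -1.9]
opening: 0.0533
```

```bash
python3 - <<'E'
from fit import *
P=look('v4',[],('wrist','scene'),k=1)
s=P['scene']['frame'][190:310,270:400]
cv2.imwrite('pics/v4s.png',cv2.resize(s,None,fx=5,fy=5))
E
```

```text
33.65 [ 0.6134 -0.012   0.126 ] [2.229e+00 2.211e+00 2.000e-03] [-0.14  0.11  1.73 -0.    1.3  -0.13] [-0.2  0.2 -1.9] 0.0533
yaw_y -0.008 tilt 0.002
```

View pics/v4s.png

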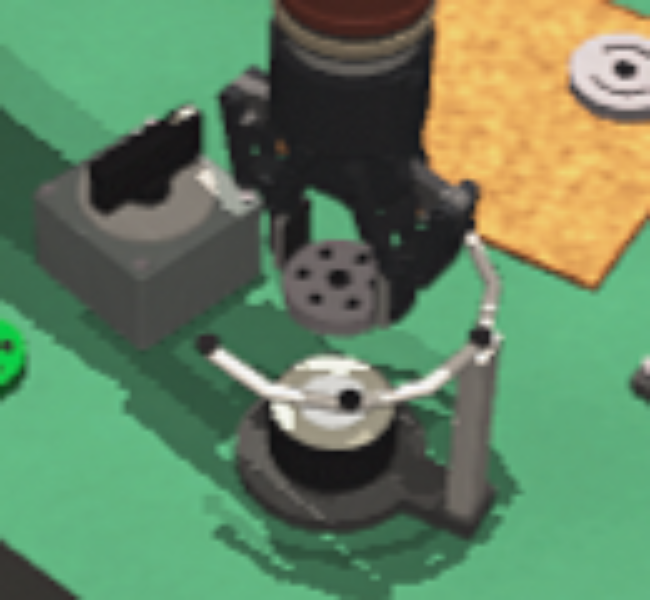

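View pics/v4_wrist.png

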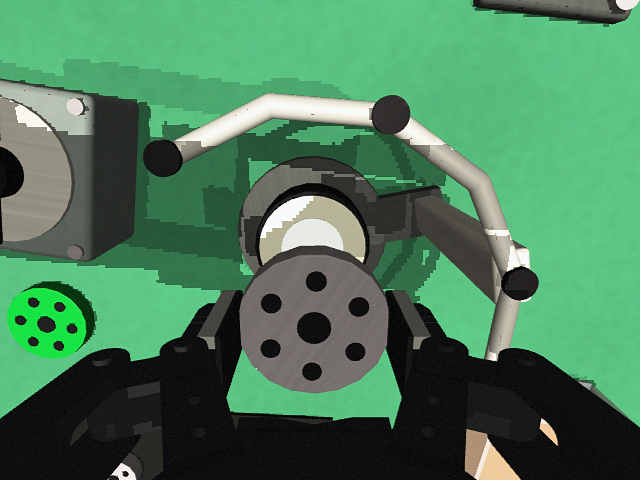

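Call:
carry_out --pt "0 0 -0.06 0 0 0 0.5" --pt "0 0 0 0 0 0 0.5" --pt "0 0 0 0 0 0 0.5" --pt "0 0 0 0 0 0 0.5" --pt "0 0 0 0 0 0 0.5" --pt "0 0 0 0 0 0 0.5" --pt "0 0 0 0 0 0 0.5" --pt "0 0 0 0 0 0 0.5" --pt "0 0 0 0 0 0 0.5" --pt "0 0 0 0 0 0 0.5" --pt "0 0 0 0 0 0 0.5" --pt "0 0 0 0 0 0 0.5"

```text
t: 34.95
tool_pos: [0.6125, -0.0117, 0.1231]
tool_rot: [-2.23, -2.213, 0.0]
contact_force: [-0.8, -0.2, -2.2]
opening: 0.0535
```

```bash
python3 - <<'E'
from fit import *
o=ctrl.get_obs();s=ctrl.get_image('scene');w=wristify(ctrl.get_image('wrist'),o)
x,y,z=o['tool_pos'];print(o['tool_pos'],proj(s,(x,y,z+.0126)),proj(w,(x,y,z+.0126)))
print('view top',ray(s,(337.6,246.6),z+.0126), ray(w,(314,327),z+.0126))
E
```

```text
[ 0.61245461 -0.01170418  0.12305334] [336.91232763 245.45901522] [317.6139588  327.04971498]
view top [ 0.61602976 -0.01375877  0.13565334] [ 0.61116584 -0.01167411  0.13565334]
```

Call:
carry_out --pt "0 0 0 0 0 0 0.5" --pt "0 0 0 0 0 0 0.5" --pt "0 0 0 0 0 0 0.5" --pt "0 0 0 0 0 0 0.5" --pt "0 0 0 0 0 0 0.5" --pt "0 0 0 0 0 0 0.5" --pt "0 0 0 0 0 0 0.5" --pt "0 0 0 0 0 0 0.5" --pt "0 0 0 0 0 0 0.5" --pt "0 0 0 0 0 0 0.5" --pt "0 0 0 0 0 0 0.5" --pt "0 0 0 0 0 0 0.5"

```text
t: 36.25
tool_pos: [0.6125, -0.0117, 0.1231]
tool_rot: [2.23, 2.213, 0.0]
contact_force: [-0.6, 0.4, -3.0]
opening: 0.0536
```

Call:
carry_out --pt "0 0 0 0 0 0 0.5" --pt "0 0 0 0 0 0 0.5" --pt "0 0 0 0 0 0 0.5" --pt "0 0 0 0 0 0 0.5" --pt "0 0 0 0 0 0 0.5" --pt "0 0 0 0 0 0 0.5" --pt "0 0 0 0 0 0 0.5" --pt "0 0 0 0 0 0 0.5" --pt "0 0 0 0 0 0 0.5" --pt "0 0 0 0 0 0 0.5" --pt "0 0 0 0 0 0 0.5" --pt "0 0 0 0 0 0 0.5"

```text
t: 37.45
tool_pos: [0.6125, -0.0117, 0.123]
tool_rot: [-2.23, -2.213, 0.0]
contact_force: [-0.3, 0.1, -2.0]
opening: 0.0531
```

Call:
carry_out --pt "0 0 0 0 0 0 0.5" --pt "0 0 0 0 0 0 0.5" --pt "0 0 0 0 0 0 0.5" --pt "0 0 0 0 0 0 0.5" --pt "0 0 0 0 0 0 0.5" --pt "0 0 0 0 0 0 0.5" --pt "0 0 0 0 0 0 0.5"

```text
t: 38.15
tool_pos: [0.6125, -0.0117, 0.123]
tool_rot: [-2.23, -2.213, 0.0]
contact_force: [0.6, -1.0, -2.5]
opening: 0.0533
```

Call:
carry_out --pt "0 0 0.6 0 0 0 0.5" --pt "0 0 1 0 0 0 0.5" --pt "0 0 0.9 0 0 0 0.5" --pt "-0.3 0.6 0.3 0 0 0 0.5" --pt "-0.46 1 0 0 0 0 0.5" --pt "-0.46 1 0 0 0 0 0.5" --pt "-0.46 1 0 0 0 0 0.5" --pt "-0.46 1 0 0 0 0 0.5" --pt "-0.46 1 0 0 0 0 0.5" --pt "-0.46 1 0 0 0 0 0.5" --pt "-0.46 1 0 0 0 0 0.5" --pt "-0.46 1 0 0 0 0 0.5"

```text
t: 39.35
tool_pos: [0.5114, 0.2049, 0.1931]
tool_rot: [-2.229, -2.213, 0.0]
contact_force: [-0.6, -0.0, -1.6]
opening: 0.0533
```

Call:
carry_out --pt "-0.46 1 0 0 0 0 0.5" --pt "-0.46 1 0 0 0 0 0.5" --pt "-0.46 1 0 0 0 0 0.5" --pt "-0.46 1 0 0 0 0 0.5" --pt "0 0.4 -0.3 0 0 0 0.5" --pt "0 0 -0.8 0 0 0 0.5" --pt "0 0 -1 0 0 0 0.5" --pt "0 0 -1 0 0 0 0.5" --pt "0 0 -1 0 0 0 0.5" --pt "0 0 -1 0 0 0 0.5" --pt "0 0 -0.6 0 0 0 0.5" --pt "0 0 -0.2 0 0 0 0.5"

```text
t: 40.55
tool_pos: [0.4654, 0.3124, 0.0431]
tool_rot: [-2.23, -2.211, 0.006]
contact_force: [-0.2, -0.5, -1.3]
opening: 0.0533
```

Call:
carry_out --pt "0 0 -0.2 0 0 0 0.5" --pt "0 0 -0.2 0 0 0 0.5" --pt "0 0 0 0 0 0 0.5" --pt "0 0 0 0 0 0 0.5"

```text
t: 40.95
tool_pos: [0.4675, 0.3135, 0.0363]
tool_rot: [2.23, 2.212, 0.002]
contact_force: [0.2, 0.1, -2.3]
opening: 0.0534
```

Position is fine, so I'll lower from 0.0363 to about 0.0025.

Call:
carry_out --pt "0 0 -0.5 0 0 0 0.5" --pt "0 0 -0.4 0 0 0 0.5" --pt "0 0 -0.2 0 0 0 0.5" --pt "0 0 -0.1 0 0 0 0.5" --pt "0 0 0 0 0 0 0.5" --pt "0 0 0 0 0 0 0.5"

```text
t: 41.55
tool_pos: [0.4671, 0.3134, 0.0057]
tool_rot: [2.23, 2.212, 0.0]
contact_force: [0.3, -1.1, -1.6]
opening: 0.0533
```

Call:
carry_out --pt "0 0 -0.07 0 0 0 0.5" --pt "0 0 -0.06 0 0 0 0.5" --pt "0 0 0 0 0 0 0.5"

```text
t: 41.85
tool_pos: [0.4672, 0.3134, 0.0025]
tool_rot: [2.23, 2.212, 0.001]
contact_force: [0.3, -0.1, -2.0]
opening: 0.0534
```

Call:
carry_out --pt "0 0 -0.03 0 0 0 0.5" --pt "0 0 0 0 0 0 0.5" --pt "0 0 0 0 0 0 0.5"

```text
t: 42.15
tool_pos: [0.4672, 0.3134, 0.0024]
tool_rot: [2.23, 2.213, 0.0]
contact_force: [-2.6, -1.4, 6.4]
opening: 0.0537
```

Contact is made, so I'll release and rise. I'll step sideways to see the pad as I leave.

Call:
carry_out --pt "0 0 0 0 0 0 0.72" --pt "0 0 0 0 0 0 0.78" --pt "0 0 0 0 0 0 0.78" --pt "0 0 0.4 0 0 0 0.78" --pt "0 0 0.8 0 0 0 0.78" --pt "0 0 1 0 0 0 0.78" --pt "0 0 1 0 0 0 0.78" --pt "0 0 1 0 0 0 0.78" --pt "0 0 1 0 0 0 0.78" --pt "0 0 1 0 0 0 0.78" --pt "0 0 1 0 0 0 0.78" --pt "0 0 0 0 0 0 0.78"

```text
t: 43.35
tool_pos: [0.4694, 0.3145, 0.1871]
tool_rot: [2.228, 2.211, 0.014]
contact_force: [0.7, 0.3, 0.8]
opening: 0.0667
```

```bash
cat > pads.py <<'E'
from fit import *
def chk(tag):
    P=look(tag,[],('wrist','top'))
    for x in plates(P['wrist']): print(x)
    for n in 'abcd':
      for m in ctrl.mark_of(P['top'],n+'_c')[:4]: print(n,round(m['p'],2),(np.array(m['position'])*[640,480]).round(),ray(P['top'],np.array(m['position'])*[640,480],.009).round(3))
E
python3 -c "
from pads import *
chk('p2')"
```

```text
43.35 [0.4694 0.3145 0.1871] [2.228 2.211 0.014] [ 0.46 -0.06  1.8   0.    1.39  0.47] [0.7 0.3 0.8] 0.0667
yaw_y -0.008 tilt 0.009
(np.float64(0.5777), np.float64(0.3251), np.float64(0.0319), np.float64(0.0003), array([450., 201.]))
a 0.7 [471. 226.] [ 0.58  -0.45   0.009]
a 0.58 [439. 182.] [ 0.713 -0.361  0.009]
b 0.73 [371. 321.] [ 0.309 -0.15   0.009]
b 0.63 [210. 266.] [0.472 0.315 0.009]
b 0.58 [345. 278.] [ 0.433 -0.077  0.009]
c 0.57 [429. 271.] [ 0.449 -0.321  0.009]
c 0.22 [305. 272.] [0.451 0.039 0.009]
d 0.54 [264. 168.] [0.759 0.159 0.009]
d 0.46 [498. 271.] [ 0.448 -0.524  0.009]
d 0.44 [388. 273.] [ 0.444 -0.202  0.009]
```

View pics/p2_wrist.png

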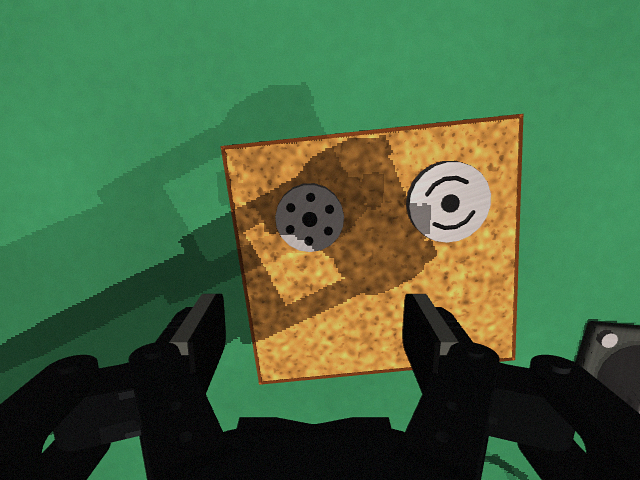

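View pics/p2_top.png

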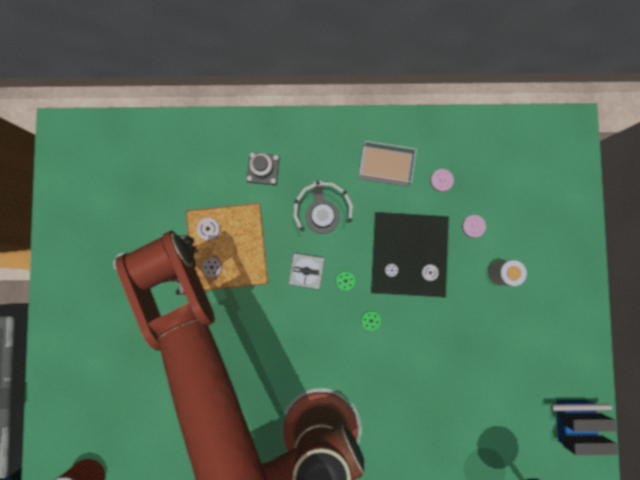

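Call:
carry_out --pt "0 -0.6 0 0 0 0 0.7" --pt "-0.05 -1 0 0 0 0 0.7" --pt "-0.05 -1 0 0 0 0 0.7" --pt "-0.05 -1 0 0 0 0 0.7" --pt "-0.05 -1 0 0 0 0 0.7" --pt "-0.05 -1 0 0 0 0 0.7" --pt "-0.05 -1 0 0 0 0 0.7" --pt "-0.05 -1 0 0 0 0 0.7" --pt "-0.05 -1 0 0 0 0 0.7" --pt "-0.05 -1 0 0 0 0 0.7" --pt "-0.05 -1 0 0 0 0 0.7" --pt "-0.05 -1 0 0 0 0 0.7"

```text
t: 44.85
tool_pos: [0.4523, 0.0216, 0.1808]
tool_rot: [-2.23, -2.212, 0.002]
contact_force: [-0.3, 0.9, 1.0]
opening: 0.0597
```

Call:
carry_out --pt "-0.05 -1 0 0 0 0 0.7" --pt "-0.05 -1 0 0 0 0 0.7" --pt "-0.05 -1 0 0 0 0 0.7" --pt "-0.05 -1 0 0 0 0 0.7" --pt "-0.05 -1 0 0 0 0 0.7" --pt "-0.05 -1 0 0 0 0 0.7" --pt "-0.05 -1 0 0 0 0 0.7" --pt "0 -1 0 0 0 0 0.7" --pt "0 -1 0 0 0 0 0.7" --pt "0 -1 0 0 0 0 0.7" --pt "0 -1 -0.4 0 0 0 0.7" --pt "0 -1 -0.8 0 0 0 0.7"

```text
t: 46.05
tool_pos: [0.4444, -0.2789, 0.1526]
tool_rot: [2.229, 2.21, -0.0]
contact_force: [1.0, -0.8, 0.2]
opening: 0.0595
```

Call:
carry_out --pt "0 -1 -1 0 0 0 0.7" --pt "0 -0.6 -1 0 0 0 0.7" --pt "0 0 -1 0 0 0 0.7" --pt "0 0 -0.5 0 0 0 0.7" --pt "0 0 0 0 0 0 0.7" --pt "0 0 0 0 0 0 0.7"

```text
t: 46.65
tool_pos: [0.4445, -0.3168, 0.0646]
tool_rot: [2.23, 2.213, -0.0]
contact_force: [-0.1, 0.4, 1.3]
opening: 0.0596
```

```bash
python3 - <<'E'
from fit import *
P=look('c1',[],('wrist',))
for x in plates(P['wrist']): print(x)
E
```

```text
46.65 [ 0.4445 -0.3168  0.0646] [ 2.23   2.213 -0.   ] [-0.76  0.03  1.93 -0.    1.18 -0.75] [-0.1  0.4  1.3] 0.0596
yaw_y -0.008 tilt 0.0
(np.float64(0.4442), np.float64(-0.3205), np.float64(0.0229), np.float64(0.0006), array([316., 273.]))
(np.float64(0.4523), np.float64(-0.211), np.float64(0.0171), np.float64(0.0008), array([333.,  37.]))
```

View pics/c1_wrist.png

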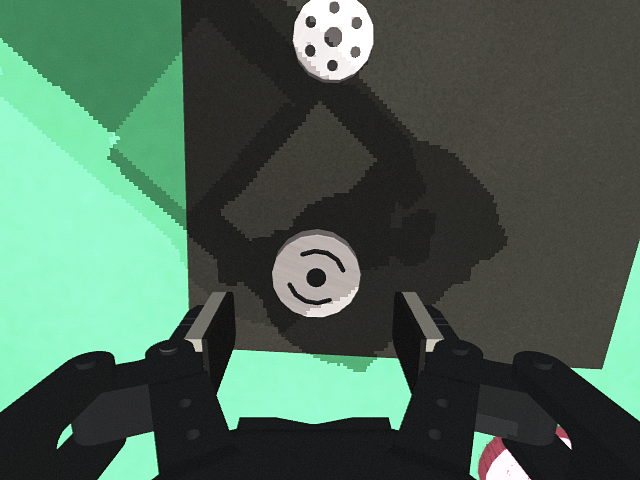

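Call:
carry_out --pt "0 -0.17 -0.2 0 0 0 0.7" --pt "0 0 -0.8 0 0 0 0.7" --pt "0 0 -0.8 0 0 0 0.7" --pt "0 0 -0.4 0 0 0 0.7" --pt "0 0 -0.15 0 0 0 0.7" --pt "0 0 0 0 0 0 0.68" --pt "0 0 0 0 0 0 0.68"

```text
t: 47.4
tool_pos: [0.4451, -0.3216, 0.0064]
tool_rot: [2.229, 2.211, 0.0]
contact_force: [-0.3, -0.1, -0.6]
opening: 0.0582
```

Call:
carry_out --pt "0 0 -0.1 0 0 0 0.6" --pt "0 0 0 0 0 0 0.4" --pt "0 0 0 0 0 0 0.4" --pt "0 0 0 0 0 0 0.4" --pt "0 0 0 0 0 0 0.4" --pt "0 0 0 0 0 0 0.4" --grip_force 60

```text
t: 48.0
tool_pos: [0.4453, -0.3217, 0.004]
tool_rot: [2.229, 2.211, 0.0]
contact_force: [-0.5, 1.0, 4.8]
opening: 0.043
```

```bash
python3 - <<'E'
from fit import *
P=look('c2',[],('wrist',))
E
```

```text
48.0 [ 0.4453 -0.3217  0.004 ] [2.229 2.211 0.   ] [-0.76  0.13  1.94  0.    1.07 -0.75] [-0.5  1.   4.8] 0.043
yaw_y -0.008 tilt 0.002
```

View pics/c2_wrist.png

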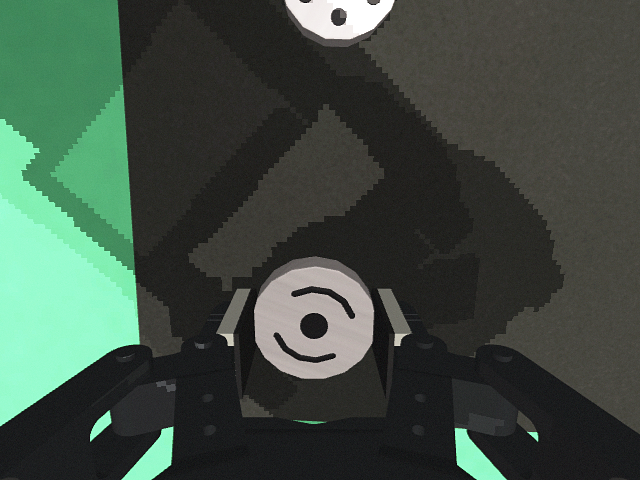

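Call:
carry_out --pt "0 0 0.4 0 0 0 0.4" --pt "0 0 0.8 0 0 0 0.4" --pt "0 0 1 0 0 0 0.4" --pt "0 0 1 0 0 0 0.4" --pt "0 0 1 0 0 0 0.4" --pt "0 0 1 0 0 0 0.4" --pt "0.2 0.5 1 0 0 0 0.4" --pt "0.52 1 1 0 0 0 0.4" --pt "0.52 1 0.4 0 0 0 0.4" --pt "0.52 1 0 0 0 0 0.4" --pt "0.52 1 0 0 0 0 0.4" --pt "0.52 1 0 0 0 0 0.4"

```text
t: 49.25
tool_pos: [0.5144, -0.1822, 0.1927]
tool_rot: [-2.23, -2.212, 0.0]
contact_force: [0.1, 0.1, -1.1]
opening: 0.0435
```

Call:
carry_out --pt "0.54 1 0 0 0 0 0.4" --pt "0.54 1 0 0 0 0 0.4" --pt "0.54 1 0 0 0 0 0.4" --pt "0.54 1 0 0 0 0 0.4" --pt "0.54 1 0 0 0 0 0.4" --pt "0.54 1 0 0 0 0 0.4" --pt "0.54 0.7 0 0 0 0 0.4" --pt "0.2 0.2 0 0 0 0 0.4" --pt "0 0 0 0 0 0 0.4" --pt "0 0 0 0 0 0 0.4"

```text
t: 50.25
tool_pos: [0.6134, -0.0116, 0.1925]
tool_rot: [-2.23, -2.212, 0.002]
contact_force: [-0.6, -0.7, -1.1]
opening: 0.0434
```

Call:
carry_out --pt "0 0 -0.6 0 0 0 0.4" --pt "0 0 -0.9 0 0 0 0.4" --pt "0 0 -0.8 0 0 0 0.4" --pt "0 0 -0.36 0 0 0 0.4" --pt "0 0 0 0 0 0 0.4" --pt "0 0 0 0 0 0 0.4" --pt "0 0 0 0 0 0 0.4"

```text
t: 50.95
tool_pos: [0.6149, -0.0112, 0.1278]
tool_rot: [2.229, 2.211, 0.002]
contact_force: [-0.1, 0.3, -1.4]
opening: 0.0431
```

```bash
python3 - <<'E'
from fit import *
P=look('v5',[],('wrist','scene'),k=1)
s=P['scene']['frame'][190:310,270:400]
o=ctrl.get_obs();x,y,z=o['tool_pos'];print(proj(P['wrist'],(x,y,z+.011)),(proj(P['scene'],(x,y,z+.011))-[270,190])*3)
a=cv2.resize(s,None,fx=3,fy=3);w=cv2.resize(P['wrist']['frame'],(480,360));cv2.imwrite('pics/v5c.png',np.hstack([a[:,:320],w]))
E
```

```text
50.95 [ 0.6149 -0.0112  0.1278] [2.229e+00 2.211e+00 2.000e-03] [-0.14  0.11  1.73 -0.    1.3  -0.13] [-0.1  0.3 -1.4] 0.0431
yaw_y -0.008 tilt 0.002
[317.57687592 324.65193268] [203.64345011 164.624176  ]
```

View pics/v5c.png

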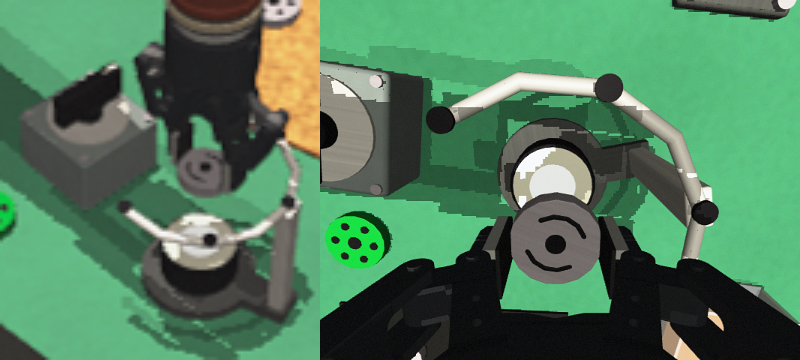

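Call:
carry_out --pt "-0.04 0 -0.04 0 0 0 0.4" --pt "0 0 0 0 0 0 0.4" --pt "0 0 0 0 0 0 0.4" --pt "0 0 0 0 0 0 0.4" --pt "0 0 0 0 0 0 0.4" --pt "0 0 0 0 0 0 0.4" --pt "0 0 0 0 0 0 0.4" --pt "0 0 0 0 0 0 0.4" --pt "0 0 0 0 0 0 0.4" --pt "0 0 0 0 0 0 0.4" --pt "0 0 0 0 0 0 0.4" --pt "0 0 0 0 0 0 0.4"

```text
t: 52.25
tool_pos: [0.613, -0.011, 0.1253]
tool_rot: [-2.23, -2.213, 0.0]
contact_force: [0.0, 0.1, -2.2]
opening: 0.0432
```

Call:
carry_out --pt "0 0 0 0 0 0 0.4" --pt "0 0 0 0 0 0 0.4" --pt "0 0 0 0 0 0 0.4" --pt "0 0 0 0 0 0 0.4" --pt "0 0 0 0 0 0 0.4" --pt "0 0 0 0 0 0 0.4" --pt "0 0 0 0 0 0 0.4" --pt "0 0 0 0 0 0 0.4" --pt "0 0 0 0 0 0 0.4" --pt "0 0 0 0 0 0 0.4" --pt "0 0 0 0 0 0 0.4" --pt "0 0 0 0 0 0 0.4"

```text
t: 53.45
tool_pos: [0.613, -0.011, 0.1253]
tool_rot: [2.23, 2.213, 0.0]
contact_force: [-0.2, -0.3, -1.2]
opening: 0.043
```

Call:
carry_out --pt "0 0 0 0 0 0 0.4" --pt "0 0 0 0 0 0 0.4" --pt "0 0 0 0 0 0 0.4" --pt "0 0 0 0 0 0 0.4" --pt "0 0 0 0 0 0 0.4" --pt "0 0 0 0 0 0 0.4" --pt "0 0 0 0 0 0 0.4" --pt "0 0 0 0 0 0 0.4" --pt "0 0 0 0 0 0 0.4" --pt "0 0 0 0 0 0 0.4" --pt "0 0 0 0 0 0 0.4" --pt "0 0 0 0 0 0 0.4"

```text
t: 54.65
tool_pos: [0.613, -0.0109, 0.1253]
tool_rot: [2.23, 2.213, -0.0]
contact_force: [0.2, 0.4, -1.3]
opening: 0.0432
```

Call:
carry_out --pt "0 0 0 0 0 0 0.4" --pt "0 0 0 0 0 0 0.4" --pt "0 0 0 0 0 0 0.4" --pt "0 0 0 0 0 0 0.4" --pt "0 0 0 0 0 0 0.4" --pt "0 0 0 0 0 0 0.4" --pt "0 0 0 0 0 0 0.4" --pt "0 0 0 0 0 0 0.4"

```text
t: 55.45
tool_pos: [0.613, -0.011, 0.1253]
tool_rot: [-2.23, -2.213, 0.0]
contact_force: [0.4, -0.5, -1.3]
opening: 0.0431
```

Call:
carry_out --pt "0 0 0.6 0 0 0 0.4" --pt "0 0 1 0 0 0 0.4" --pt "0 0 0.9 0 0 0 0.4" --pt "-0.09 0.6 0.2 0 0 0 0.4" --pt "-0.09 1 0 0 0 0 0.4" --pt "-0.09 1 0 0 0 0 0.4" --pt "-0.09 1 0 0 0 0 0.4" --pt "-0.09 1 0 0 0 0 0.4" --pt "-0.09 1 0 0 0 0 0.4" --pt "-0.09 1 0 0 0 0 0.4" --pt "-0.09 1 0 0 0 0 0.4" --pt "-0.09 1 0 0 0 0 0.4"

```text
t: 56.65
tool_pos: [0.5917, 0.2061, 0.1924]
tool_rot: [-2.229, -2.213, 0.001]
contact_force: [0.3, -0.5, -2.6]
opening: 0.0435
```

Call:
carry_out --pt "-0.09 0.7 0 0 0 0 0.4" --pt "0 0.2 -0.4 0 0 0 0.4" --pt "0 0 -0.9 0 0 0 0.4" --pt "0 0 -1 0 0 0 0.4" --pt "0 0 -1 0 0 0 0.4" --pt "0 0 -1 0 0 0 0.4" --pt "0 0 -1 0 0 0 0.4" --pt "0 0 -0.7 0 0 0 0.4" --pt "0 0 -0.3 0 0 0 0.4" --pt "0 0 0 0 0 0 0.4" --pt "0 0 0 0 0 0 0.4"

```text
t: 57.75
tool_pos: [0.5913, 0.2266, 0.0364]
tool_rot: [2.23, 2.212, 0.002]
contact_force: [-0.1, -0.3, -1.1]
opening: 0.0433
```

Target TCP z is about 0.004.

Call:
carry_out --pt "0 0 -0.5 0 0 0 0.4" --pt "0 0 -0.35 0 0 0 0.4" --pt "0 0 -0.2 0 0 0 0.4" --pt "0 0 -0.1 0 0 0 0.4" --pt "0 0 0 0 0 0 0.4" --pt "0 0 0 0 0 0 0.4"

```text
t: 58.35
tool_pos: [0.5906, 0.2266, 0.0067]
tool_rot: [2.23, 2.212, 0.0]
contact_force: [0.4, 0.1, -1.8]
opening: 0.0429
```

Call:
carry_out --pt "0 0 -0.06 0 0 0 0.4" --pt "0 0 -0.04 0 0 0 0.4" --pt "0 0 0 0 0 0 0.4"

```text
t: 58.65
tool_pos: [0.5906, 0.2266, 0.0041]
tool_rot: [2.23, 2.212, 0.0]
contact_force: [-0.5, -0.0, -0.9]
opening: 0.0431
```

Call:
carry_out --pt "0 0 -0.02 0 0 0 0.4" --pt "0 0 0 0 0 0 0.4"

```text
t: 58.85
tool_pos: [0.5906, 0.2266, 0.0041]
tool_rot: [2.23, 2.213, -0.0]
contact_force: [-2.2, 0.0, 2.4]
opening: 0.0432
```

Call:
carry_out --pt "0 0 0 0 0 0 0.6" --pt "0 0 0 0 0 0 0.66" --pt "0 0 0 0 0 0 0.66" --pt "0 0 0.4 0 0 0 0.66" --pt "0 0 0.8 0 0 0 0.66" --pt "0 0 1 0 0 0 0.66" --pt "0 0 1 0 0 0 0.66" --pt "0 0 1 0 0 0 0.66" --pt "0 0 1 0 0 0 0.66" --pt "0 0 1 0 0 0 0.66" --pt "0 0 1 0 0 0 0.66" --pt "0 0 0 0 0 0 0.66"

```text
t: 60.05
tool_pos: [0.5931, 0.2272, 0.1896]
tool_rot: [2.227, 2.209, 0.013]
contact_force: [0.4, 0.4, 1.3]
opening: 0.0565
```

```bash

python3 -c "
from pads import *
chk('p3')"
```

```text
60.05 [0.5931 0.2272 0.1896] [2.227 2.209 0.013] [0.25 0.1  1.64 0.   1.4  0.26] [0.4 0.4 1.3] 0.0565
yaw_y -0.008 tilt 0.01
(np.float64(0.5903), np.float64(0.2284), np.float64(0.0198), np.float64(0.0027), array([307., 217.]))
(np.float64(0.4666), np.float64(0.3125), np.float64(0.027), np.float64(0.0002), array([144., 105.]))
(np.float64(0.5727), np.float64(0.3485), np.float64(0.032), np.float64(0.0002), array([284.,  51.]))
a 0.91 [471. 229.] [ 0.572 -0.45   0.009]
a 0.91 [438. 176.] [ 0.73  -0.357  0.009]
a 0.89 [197. 232.] [0.572 0.356 0.009]
a 0.62 [498. 271.] [ 0.446 -0.525  0.009]
b 0.52 [342. 281.] [ 0.424 -0.069  0.009]
b 0.52 [368. 321.] [ 0.307 -0.141  0.009]
c 0.54 [320. 209.] [ 0.637 -0.007  0.009]
c 0.51 [241. 224.] [0.594 0.226 0.009]
d 0.4 [388. 272.] [ 0.449 -0.204  0.009]
```

View pics/p3_wrist.png

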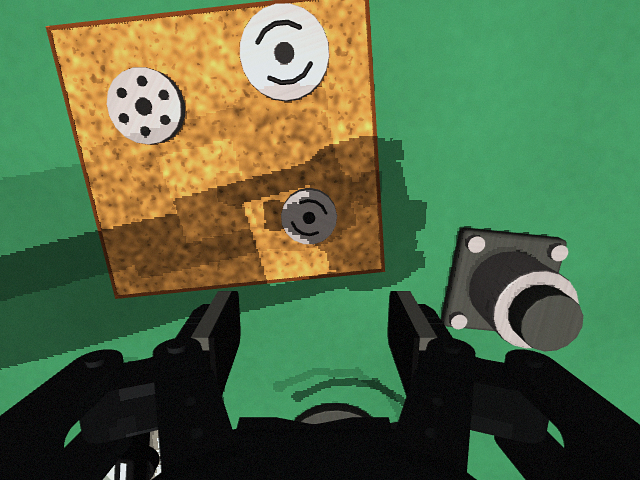

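View pics/p3_top.png

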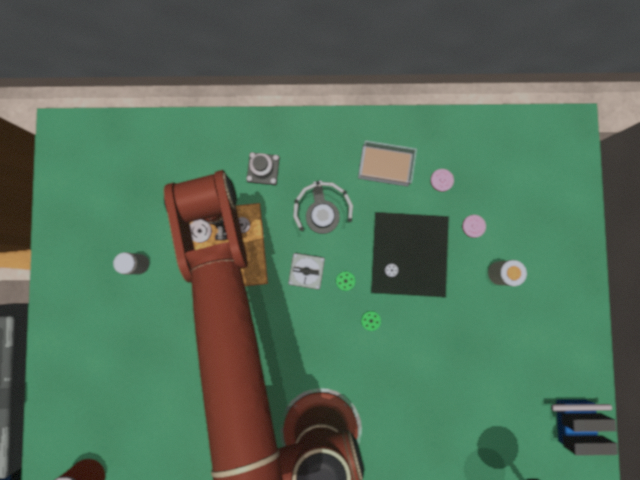

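a was knocked about 2.4 cm but still lies wholly on the pad, about (0.052, 0.073) in the pad frame. I'll fetch d next.

Call:
carry_out --pt "-0.2 -0.6 0 0 0 0 0.6" --pt "-0.32 -1 0 0 0 0 0.6" --pt "-0.32 -1 0 0 0 0 0.6" --pt "-0.32 -1 0 0 0 0 0.6" --pt "-0.32 -1 0 0 0 0 0.6" --pt "-0.32 -1 0 0 0 0 0.6" --pt "-0.32 -1 0 0 0 0 0.6" --pt "-0.32 -1 0 0 0 0 0.6" --pt "-0.32 -1 0 0 0 0 0.6" --pt "-0.32 -1 0 0 0 0 0.6" --pt "-0.32 -1 0 0 0 0 0.6" --pt "-0.32 -1 0 0 0 0 0.6"

```text
t: 61.55
tool_pos: [0.4961, -0.0649, 0.1828]
tool_rot: [-2.23, -2.212, 0.001]
contact_force: [0.1, 0.4, 0.3]
opening: 0.0517
```

Call:
carry_out --pt "-0.32 -1 0 0 0 0 0.6" --pt "-0.32 -1 -0.3 0 0 0 0.6" --pt "-0.32 -1 -0.7 0 0 0 0.6" --pt "-0.32 -1 -1 0 0 0 0.6" --pt "-0.32 -1 -1 0 0 0 0.6" --pt "-0.2 -0.7 -1 0 0 0 0.6" --pt "0 -0.2 -0.7 0 0 0 0.6" --pt "0 0 -0.3 0 0 0 0.6" --pt "0 0 0 0 0 0 0.6" --pt "0 0 0 0 0 0 0.6"

```text
t: 62.55
tool_pos: [0.4527, -0.2109, 0.0592]
tool_rot: [2.229, 2.212, 0.0]
contact_force: [-0.1, 0.4, 0.3]
opening: 0.0513
```

```bash
python3 - <<'E'
from fit import *
P=look('d1',[],('wrist',))
for x in plates(P['wrist']): print(x)
E
```

```text
62.55 [ 0.4527 -0.2109  0.0592] [2.229 2.212 0.   ] [-0.59 -0.07  2.04 -0.    1.17 -0.58] [-0.1  0.4  0.3] 0.0513
yaw_y -0.008 tilt 0.001
(np.float64(0.4522), np.float64(-0.2082), np.float64(0.018), np.float64(0.0006), array([316., 266.]))
```

View pics/d1_wrist.png

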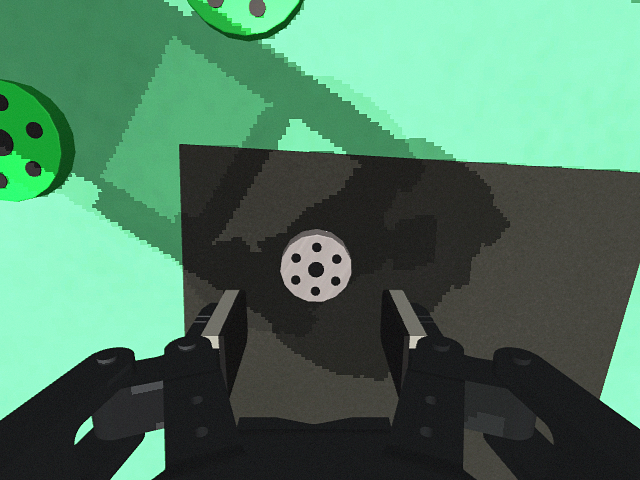

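Call:
carry_out --pt "0 0.06 -0.2 0 0 0 0.6" --pt "0 0 -0.7 0 0 0 0.6" --pt "0 0 -0.7 0 0 0 0.6" --pt "0 0 -0.35 0 0 0 0.6" --pt "0 0 -0.12 0 0 0 0.58" --pt "0 0 0 0 0 0 0.58" --pt "0 0 0 0 0 0 0.58"

```text
t: 63.3
tool_pos: [0.4531, -0.2098, 0.0077]
tool_rot: [2.229, 2.212, 0.0]
contact_force: [0.5, -0.5, 0.9]
opening: 0.0496
```

Call:
carry_out --pt "0 0 -0.1 0 0 0 0.5" --pt "0 0 0 0 0 0 0.3" --pt "0 0 0 0 0 0 0.3" --pt "0 0 0 0 0 0 0.3" --pt "0 0 0 0 0 0 0.3" --pt "0 0 0 0 0 0 0.3" --grip_force 60

```text
t: 63.9
tool_pos: [0.4531, -0.2099, 0.0052]
tool_rot: [2.229, 2.212, 0.0]
contact_force: [-1.0, 0.9, 4.8]
opening: 0.0333
```

```bash
python3 - <<'E'
from fit import *
P=look('d2',[],('wrist',))
E
```

```text
63.9 [ 0.4531 -0.2099  0.0052] [2.229 2.212 0.   ] [-0.58  0.02  2.06 -0.    1.06 -0.57] [-1.   0.9  4.8] 0.0333
yaw_y -0.008 tilt 0.001
```

View pics/d2_wrist.png

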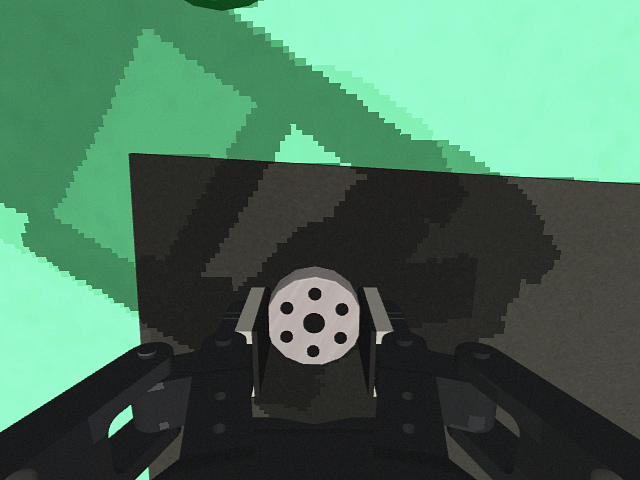

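Call:
carry_out --pt "0 0 0.4 0 0 0 0.3" --pt "0 0 0.8 0 0 0 0.3" --pt "0 0 1 0 0 0 0.3" --pt "0 0 1 0 0 0 0.3" --pt "0 0 1 0 0 0 0.3" --pt "0 0 1 0 0 0 0.3" --pt "0.4 0.5 1 0 0 0 0.3" --pt "0.8 1 1 0 0 0 0.3" --pt "0.8 1 0.2 0 0 0 0.3" --pt "0.8 1 0 0 0 0 0.3" --pt "0.8 1 0 0 0 0 0.3" --pt "0.8 1 0 0 0 0 0.3"

```text
t: 65.15
tool_pos: [0.5628, -0.0707, 0.1894]
tool_rot: [-2.23, -2.212, 0.0]
contact_force: [0.6, -0.6, -0.5]
opening: 0.0328
```

Call:
carry_out --pt "0.8 1 0 0 0 0 0.3" --pt "0.7 0.9 0 0 0 0 0.3" --pt "0.4 0.5 0 0 0 0 0.3" --pt "0 0 0 0 0 0 0.3" --pt "0 0 0 0 0 0 0.3"

```text
t: 65.65
tool_pos: [0.6094, -0.0124, 0.189]
tool_rot: [-2.23, -2.212, 0.002]
contact_force: [-1.0, -0.8, -0.3]
opening: 0.0326
```

Call:
carry_out --pt "0.09 0 -0.6 0 0 0 0.3" --pt "0 0 -0.8 0 0 0 0.3" --pt "0 0 -0.7 0 0 0 0.3" --pt "0 0 -0.4 0 0 0 0.3" --pt "0 0 0 0 0 0 0.3" --pt "0 0 0 0 0 0 0.3" --pt "0 0 0 0 0 0 0.3"

```text
t: 66.35
tool_pos: [0.613, -0.0121, 0.128]
tool_rot: [2.229, 2.211, 0.002]
contact_force: [0.8, -0.5, -0.4]
opening: 0.0328
```

```bash
python3 - <<'E'
from fit import *
P=look('v6',[],('wrist','scene'),k=1)
s=P['scene']['frame'][190:310,270:400]
o=ctrl.get_obs();x,y,z=o['tool_pos'];print(proj(P['wrist'],(x,y,z+.01)),(proj(P['scene'],(x,y,z+.01))-[270,190])*3)
a=cv2.resize(s,None,fx=3,fy=3);w=cv2.resize(P['wrist']['frame'],(480,360));cv2.imwrite('pics/v6c.png',np.hstack([a[:,:320],w]))
E
```

```text
66.35 [ 0.613  -0.0121  0.128 ] [2.229e+00 2.211e+00 2.000e-03] [-0.14  0.11  1.73 -0.    1.3  -0.13] [ 0.8 -0.5 -0.4] 0.0328
yaw_y -0.008 tilt 0.002
[317.63161956 323.5271597 ] [201.11956731 164.87270862]
```

View pics/v6c.png

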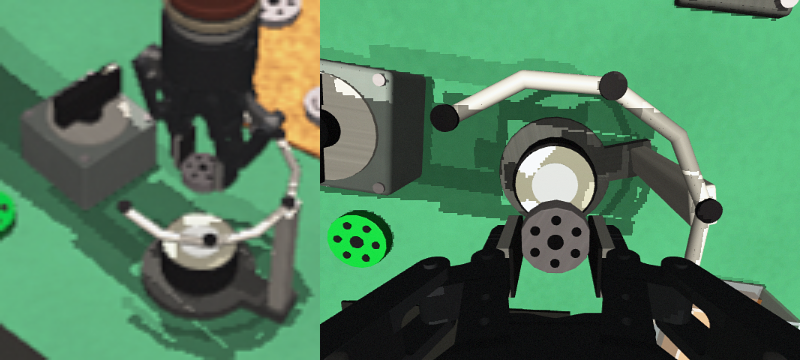

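Call:
carry_out --pt "0 0 0 0 0 0 0.3" --pt "0 0 0 0 0 0 0.3" --pt "0 0 0 0 0 0 0.3" --pt "0 0 0 0 0 0 0.3" --pt "0 0 0 0 0 0 0.3" --pt "0 0 0 0 0 0 0.3" --pt "0 0 0 0 0 0 0.3" --pt "0 0 0 0 0 0 0.3" --pt "0 0 0 0 0 0 0.3" --pt "0 0 0 0 0 0 0.3" --pt "0 0 0 0 0 0 0.3" --pt "0 0 0 0 0 0 0.3"

```text
t: 67.65
tool_pos: [0.6122, -0.012, 0.1268]
tool_rot: [2.23, 2.213, 0.0]
contact_force: [-0.4, -0.8, -1.4]
opening: 0.033
```

Call:
carry_out --pt "0 0 0 0 0 0 0.3" --pt "0 0 0 0 0 0 0.3" --pt "0 0 0 0 0 0 0.3" --pt "0 0 0 0 0 0 0.3" --pt "0 0 0 0 0 0 0.3" --pt "0 0 0 0 0 0 0.3" --pt "0 0 0 0 0 0 0.3" --pt "0 0 0 0 0 0 0.3" --pt "0 0 0 0 0 0 0.3" --pt "0 0 0 0 0 0 0.3" --pt "0 0 0 0 0 0 0.3" --pt "0 0 0 0 0 0 0.3"

```text
t: 68.85
tool_pos: [0.6122, -0.0119, 0.1268]
tool_rot: [-2.23, -2.213, -0.0]
contact_force: [0.0, -0.4, -1.3]
opening: 0.033
```

Call:
carry_out --pt "0 0 0 0 0 0 0.3" --pt "0 0 0 0 0 0 0.3" --pt "0 0 0 0 0 0 0.3" --pt "0 0 0 0 0 0 0.3" --pt "0 0 0 0 0 0 0.3" --pt "0 0 0 0 0 0 0.3" --pt "0 0 0 0 0 0 0.3" --pt "0 0 0 0 0 0 0.3" --pt "0 0 0 0 0 0 0.3" --pt "0 0 0 0 0 0 0.3" --pt "0 0 0 0 0 0 0.3" --pt "0 0 0 0 0 0 0.3"

```text
t: 70.05
tool_pos: [0.6122, -0.012, 0.1268]
tool_rot: [2.23, 2.213, -0.0]
contact_force: [-0.5, 0.5, -1.1]
opening: 0.0329
```

Call:
carry_out --pt "0 0 0 0 0 0 0.3" --pt "0 0 0 0 0 0 0.3" --pt "0 0 0 0 0 0 0.3" --pt "0 0 0 0 0 0 0.3" --pt "0 0 0 0 0 0 0.3" --pt "0 0 0 0 0 0 0.3" --pt "0 0 0 0 0 0 0.3" --pt "0 0 0 0 0 0 0.3" --pt "0 0 0 0 0 0 0.3"

```text
t: 70.95
tool_pos: [0.6122, -0.012, 0.1268]
tool_rot: [-2.23, -2.213, 0.0]
contact_force: [0.1, 0.5, 0.4]
opening: 0.0331
```

Call:
carry_out --pt "0 0 0.6 0 0 0 0.3" --pt "0 0 1 0 0 0 0.3" --pt "0 0 0.8 0 0 0 0.3" --pt "-0.4 0.6 0.2 0 0 0 0.3" --pt "-0.6 1 0 0 0 0 0.3" --pt "-0.6 1 0 0 0 0 0.3" --pt "-0.6 1 0 0 0 0 0.3" --pt "-0.6 1 0 0 0 0 0.3" --pt "-0.6 1 0 0 0 0 0.3" --pt "-0.6 1 0 0 0 0 0.3" --pt "-0.6 1 0 0 0 0 0.3" --pt "-0.6 1 0 0 0 0 0.3"

```text
t: 72.15
tool_pos: [0.4805, 0.2045, 0.1918]
tool_rot: [-2.229, -2.213, 0.0]
contact_force: [0.1, -0.2, -1.1]
opening: 0.0331
```

Call:
carry_out --pt "-0.28 0.5 0 0 0 0 0.3" --pt "0 0 -0.4 0 0 0 0.3" --pt "0 0 -0.9 0 0 0 0.3" --pt "0 0 -1 0 0 0 0.3" --pt "0 0 -1 0 0 0 0.3" --pt "0 0 -1 0 0 0 0.3" --pt "0 0 -1 0 0 0 0.3" --pt "0 0 -0.6 0 0 0 0.3" --pt "0 0 -0.3 0 0 0 0.3" --pt "0 0 0 0 0 0 0.3" --pt "0 0 0 0 0 0 0.3"

```text
t: 73.25
tool_pos: [0.4761, 0.2156, 0.0378]
tool_rot: [2.23, 2.212, 0.002]
contact_force: [0.6, 0.7, -0.5]
opening: 0.033
```

Call:
carry_out --pt "0 0 -0.5 0 0 0 0.3" --pt "0 0 -0.35 0 0 0 0.3" --pt "0 0 -0.2 0 0 0 0.3" --pt "0 0 -0.1 0 0 0 0.3" --pt "0 0 -0.06 0 0 0 0.3" --pt "0 0 0 0 0 0 0.3" --pt "0 0 0 0 0 0 0.3"

```text
t: 73.95
tool_pos: [0.4755, 0.2156, 0.0068]
tool_rot: [2.23, 2.212, 0.001]
contact_force: [-1.0, 0.2, -0.3]
opening: 0.0328
```

Call:
carry_out --pt "0 0 -0.06 0 0 0 0.3" --pt "0 0 -0.02 0 0 0 0.3" --pt "0 0 0 0 0 0 0.3"

```text
t: 74.25
tool_pos: [0.4757, 0.2157, 0.0052]
tool_rot: [2.23, 2.212, 0.001]
contact_force: [-1.7, -0.1, 4.5]
opening: 0.0336
```

Seated. I'll release and rise, then look.

Call:
carry_out --pt "0 0 0 0 0 0 0.5" --pt "0 0 0 0 0 0 0.55" --pt "0 0 0 0 0 0 0.55" --pt "0 0 0.4 0 0 0 0.55" --pt "0 0 0.8 0 0 0 0.55" --pt "0 0 1 0 0 0 0.55" --pt "0 0 1 0 0 0 0.55" --pt "0 -0.6 1 0 0 0 0.55" --pt "0 -1 1 0 0 0 0.55" --pt "0 -1 1 0 0 0 0.55" --pt "0 -1 1 0 0 0 0.55" --pt "0 -0.5 0 0 0 0 0.55"

```text
t: 75.45
tool_pos: [0.4777, 0.1118, 0.1898]
tool_rot: [2.227, 2.207, 0.01]
contact_force: [1.2, 0.7, 0.4]
opening: 0.0471
```

Call:
carry_out --pt "0 0 0 0 0 0 0.55" --pt "0 0 0 0 0 0 0.55"

```text
t: 75.65
tool_pos: [0.4745, 0.1133, 0.1833]
tool_rot: [-2.23, -2.211, 0.002]
contact_force: [-0.2, -0.2, 0.1]
opening: 0.0471
```

```bash

python3 -c "
from pads import *
chk('p4')"
```

```text
75.65 [0.4745 0.1133 0.1833] [-2.230e+00 -2.211e+00  2.000e-03] [ 0.08 -0.25  1.97  0.    1.42  0.09] [-0.2 -0.2  0.1] 0.0471
yaw_y -0.008 tilt 0.002
(np.float64(0.4742), np.float64(0.2151), np.float64(0.0171), np.float64(0.0002), array([315.,  79.]))
(np.float64(0.5883), np.float64(0.2254), np.float64(0.0221), np.float64(0.0002), array([474.,  62.]))
a 0.96 [442. 180.] [ 0.718 -0.369  0.009]
a 0.89 [196. 231.] [0.575 0.358 0.009]
a 0.68 [472. 228.] [ 0.574 -0.452  0.009]
b 0.71 [212. 265.] [0.475 0.31  0.009]
b 0.58 [340. 282.] [ 0.421 -0.061  0.009]
b 0.58 [370. 319.] [ 0.314 -0.147  0.009]
b 0.16 [228. 243.] [0.537 0.265 0.009]
c 0.76 [239. 225.] [0.591 0.232 0.009]
```

View pics/p4_wrist.png

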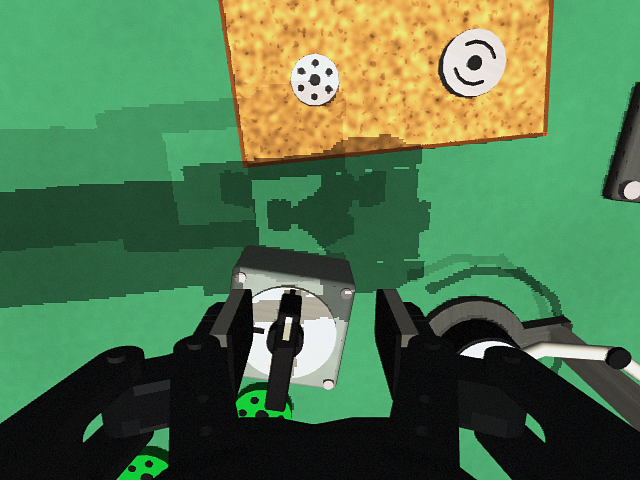

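View pics/p4_top.png

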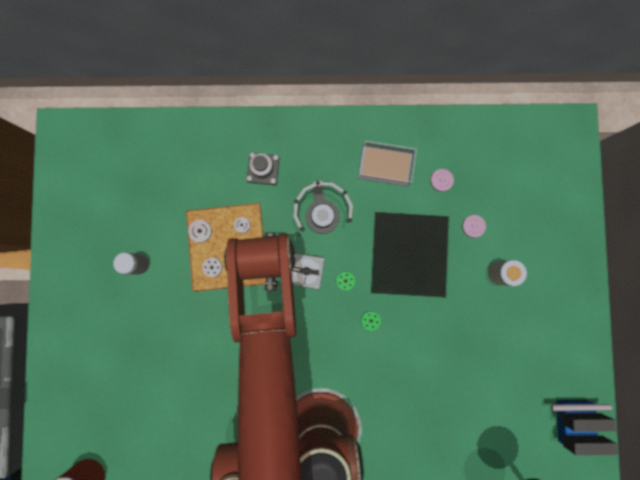

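Call:
carry_out --pt "-0.22 -0.7 0 0 0 -0.4 0.55" --pt "-0.22 -0.8 0 0 0 -0.4 0.55" --pt "-0.22 -0.8 0 0 0 -0.4 0.55" --pt "-0.22 -0.7 0 0 0 -0.4 0.55" --pt "0 0 0 0 0 0 0.55" --pt "0 0 -0.8 0 0 0 0.55" --pt "0 0 -1 0 0 0 0.55" --pt "0 0 -0.8 0 0 0 0.55" --pt "0 0 0 0 0 0 0.55" --pt "0 0 0 0 0 0 0.55"

```text
t: 76.95
tool_pos: [0.4533, 0.0386, 0.1196]
tool_rot: [-2.398, -2.028, 0.0]
contact_force: [0.1, -0.1, 1.1]
opening: 0.0471
```

```bash
python3 - <<'E'
from look import *
look('o1',[])
E
```

```text
76.95 [0.4533 0.0386 0.1196] [-2.398 -2.028  0.   ] [-0.08 -0.28  2.11  0.    1.31  0.09] [ 0.1 -0.1  1.1] 0.0471
yaw_y -0.167 tilt 0.001
```

View pics/o1_wrist.png

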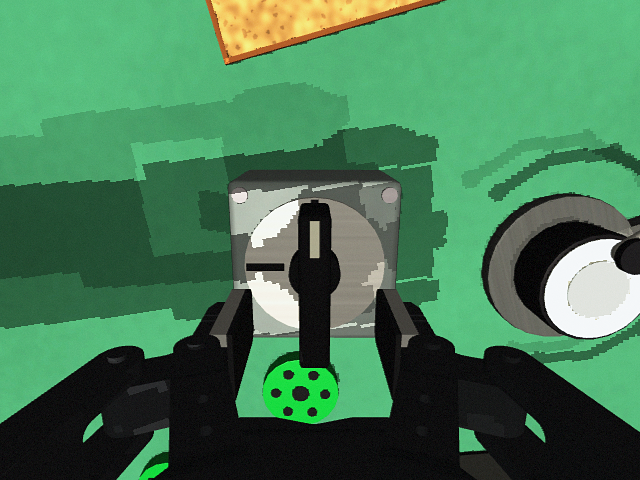

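Call:
carry_out --pt "0 0 -0.6 0 0 0 0.55" --pt "0 0 -0.7 0 0 0 0.55" --pt "0 0 -0.3 0 0 0 0.55" --pt "0 0 0 0 0 0 0.4" --pt "0 0 0 0 0 0 0" --pt "0 0 0 0 0 0 0" --pt "0 0 0 0 0 0 0" --pt "0 0 0 0 0 0 0" --pt "0 0 0 0 0 0 0"

```text
t: 77.9
tool_pos: [0.4535, 0.0381, 0.081]
tool_rot: [2.4, 2.027, 0.001]
contact_force: [-4.4, 0.3, 5.7]
opening: 0.0128
```

Call:
carry_out --pt "0 0 0 0 0 0.5 0" --pt "0 0 0 0 0 1 0" --pt "0 0 0 0 0 1 0" --pt "0 0 0 0 0 1 0" --pt "0 0 0 0 0 1 0" --pt "0 0 0 0 0 1 0" --pt "0 0 0 0 0 1 0" --pt "0 0 0 0 0 1 0" --pt "0 0 0 0 0 1 0" --pt "0 0 0 0 0 1 0" --pt "0 0 0 0 0 1 0" --pt "0 0 0 0 0 1 0"

```text
t: 79.1
tool_pos: [0.4512, 0.0372, 0.081]
tool_rot: [-0.904, -3.003, 0.007]
contact_force: [-15.0, -3.4, 14.9]
opening: 0.0126
```

Call:
carry_out --pt "0 0 0 0 0 1 0" --pt "0 0 0 0 0 1 0" --pt "0 0 0 0 0 1 0" --pt "0 0 0 0 0 0.6 0" --pt "0 0 0 0 0 0 0" --pt "0 0 0 0 0 0 0"

```text
t: 79.7
tool_pos: [0.4508, 0.0364, 0.081]
tool_rot: [-0.356, -3.114, 0.008]
contact_force: [-16.6, -7.1, 15.7]
opening: 0.0128
```

```bash
python3 - <<'E'
from look import *
look('o2',[]);print(ctrl.get_obs()['wrist_torque'])
E
```

```text
79.7 [0.4508 0.0364 0.081 ] [-0.356 -3.114  0.008] [-0.08 -0.22  2.13 -0.01  1.24 -1.42] [-16.6  -7.1  15.7] 0.0128
yaw_y 1.343 tilt 0.009
[-0.92389252  2.56215526  0.01800759]
```

View pics/o2_wrist.png

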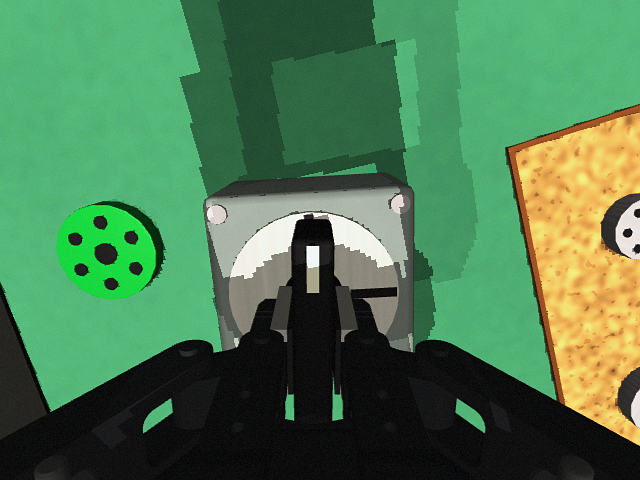

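Call:
carry_out --pt "0 0 0 0 0 0.4 0" --pt "0 0 0 0 0 0.4 0" --pt "0 0 0 0 0 0 0" --pt "0 0 0 0 0 0 0"

```text
t: 80.15
tool_pos: [0.4507, 0.0363, 0.081]
tool_rot: [-0.235, -3.125, 0.007]
contact_force: [-17.4, -8.1, 15.7]
opening: 0.0127
```

```bash
python3 - <<'E'
from look import *
look('o3',[]);print(ctrl.get_obs()['wrist_torque'])
E
```

```text
80.15 [0.4507 0.0363 0.081 ] [-0.235 -3.125  0.007] [-0.08 -0.22  2.13 -0.01  1.24 -1.5 ] [-17.4  -8.1  15.7] 0.0127
yaw_y 1.421 tilt 0.009
[-1.10832254  2.68983463 -0.54152727]
```

Call:
carry_out --pt "0 0 0 0 0 -0.1 0.5" --pt "0 0 0 0 0 0 0.6" --pt "0 0 0 0 0 0 0.6" --pt "0 0 0.5 0 0 0 0.6" --pt "0 0 1 0 0 0 0.8" --pt "0 0 1 0 0 0 1" --pt "0 0 1 0 0 0 1" --pt "0 0 1 0 0 0 1" --pt "0 0 1 0 0 0 1" --pt "0 0 1 0 0 0 1" --pt "0 0 0.5 0 0 0 1" --pt "0 0 0 0 0 0 1"

```text
t: 81.4
tool_pos: [0.4544, 0.038, 0.2574]
tool_rot: [0.248, 3.127, 0.0]
contact_force: [-0.6, -0.4, -1.1]
opening: 0.0854
```

Call:
carry_out --pt "-0.7 -0.4 0 0 0 0 1" --pt "-0.7 -0.4 0 0 0 0 1" --pt "-0.4 0 0 0 0 0 1" --pt "0 0 0 0 0 0 1" --pt "0 0 0 0 0 0 1"

```text
t: 81.9
tool_pos: [0.4083, 0.0183, 0.254]
tool_rot: [-0.249, -3.132, -0.0]
contact_force: [0.4, 0.5, -0.2]
opening: 0.0854
```

```bash

python3 -c "
from pads import *
chk('f1')
P=look('f1',[('isolator_pointer',.09),('isolator_grip',.09),('tub',0),('pump',0),('roll',0),('can',0)],('wrist','top','scene'),k=1)
t=P['scene']; s=t['frame'][150:280,270:440]; cv2.imwrite('pics/f1c.png',cv2.resize(s,None,fx=4.5,fy=4.5))
for x in plates(P['top'],vmin=110): print(x)
"
```

```text
81.9 [0.4083 0.0183 0.254 ] [-0.249 -3.132 -0.   ] [-0.14 -0.52  2.05  0.    1.6  -1.55] [ 0.4  0.5 -0.2] 0.0854
yaw_y 1.412 tilt 0.0
(np.float64(0.6312), np.float64(-0.0144), np.float64(0.0317), np.float64(0.002), array([316., 402.]))
(np.float64(0.5877), np.float64(0.2244), np.float64(0.0219), np.float64(0.0003), array([532., 337.]))
(np.float64(0.4729), np.float64(0.2139), np.float64(0.0164), np.float64(0.0017), array([520., 237.]))
(np.float64(0.4652), np.float64(0.3081), np.float64(0.0253), np.float64(0.0027), array([619., 212.]))
a 0.84 [197. 232.] [0.573 0.354 0.009]
a 0.76 [441. 180.] [ 0.718 -0.366  0.009]
b 0.68 [342. 281.] [ 0.423 -0.069  0.009]
b 0.63 [213. 262.] [0.482 0.307 0.009]
b 0.55 [370. 320.] [ 0.309 -0.148  0.009]
c 0.77 [243. 221.] [0.602 0.219 0.009]
d 0.67 [241. 267.] [0.468 0.225 0.009]
82.2 [0.4085 0.0182 0.2545] [-0.249 -3.131 -0.   ] [-0.14 -0.52  2.05  0.    1.61 -1.55] [-0.3 -0.5 -0.2] 0.0851
yaw_y 1.412 tilt 0.0
wrist isolator_pointer 0.75 [343. 227.] [0.4187 0.0408 0.09  ]
wrist isolator_grip 0.65 [340. 271.] [0.4541 0.0328 0.09  ]
wrist roll 0.39 [51
[... 632 characters left out ...]
(0.442), np.float64(-0.5659), np.float64(0.0374), np.float64(0.0009), array([513., 273.]))
(np.float64(0.483), np.float64(0.5653), np.float64(0.0313), np.float64(0.0013), array([124., 263.]))
(np.float64(0.5746), np.float64(0.3479), np.float64(0.0323), np.float64(0.0017), array([199., 231.]))
(np.float64(0.5809), np.float64(-0.4572), np.float64(0.0342), np.float64(0.001), array([474., 226.]))
(np.float64(0.6182), np.float64(-0.0134), np.float64(0.0326), np.float64(0.001), array([322., 215.]))
(np.float64(0.7188), np.float64(-0.3676), np.float64(0.0345), np.float64(0.001), array([442., 180.]))
(np.float64(0.7741), np.float64(0.1709), np.float64(0.0347), np.float64(0.003), array([259., 162.]))
```

View pics/f1c.png

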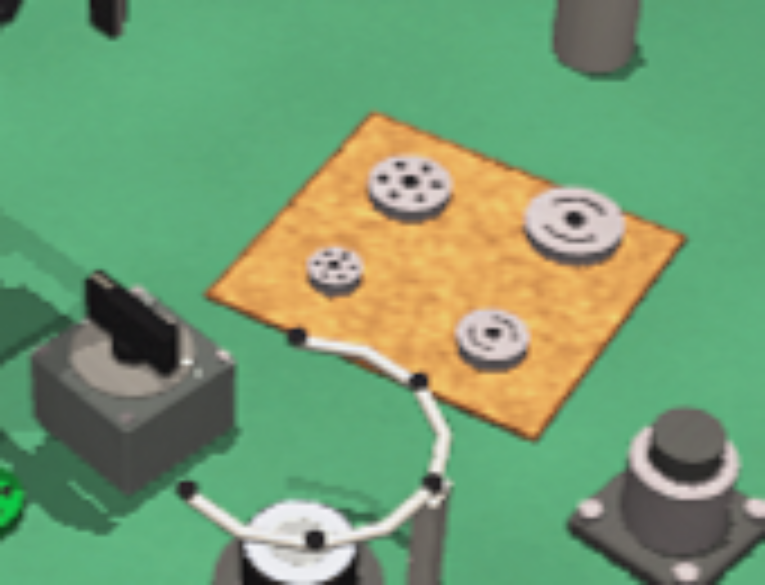

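View pics/f1_wrist.png

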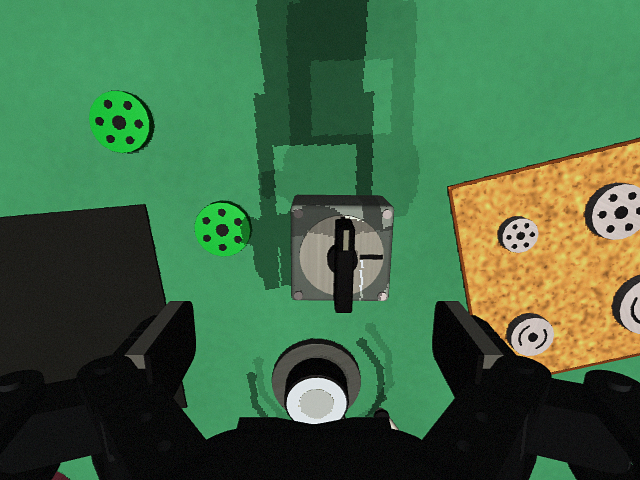

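View pics/f1_top.png

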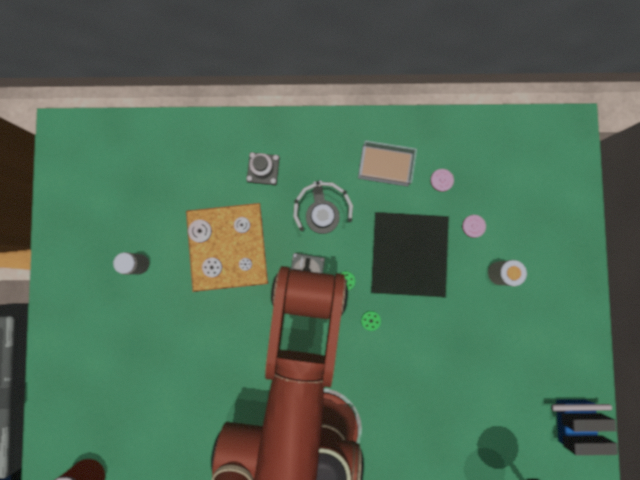

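The four plates lie flat and separate on the cork pad, with a about 27 mm inside its limit. The handle lines up with the box's off direction, and nothing is touching the robot. I'll hand in.

```bash
python3 -c "
from station import ctrl
print(ctrl.finish_job())"
```

```text
the job is handed in; nothing more can be done
None
```

I turned the isolator on, showed plates a, b, c and d in that order, laid each one on the cork pad, turned the isolator back off and handed the job in. It ended at about 82 s on the robot's clock, and no verdict came back.

- **Viewing:** each plate was held in the ring for at least 4 s, with the gripper steady. By the measured tool pose, each was within about 3 mm of the viewing point and level.
- **Cork pad:** the last pictures show all four plates flat and unstacked. While I was working, plate a was knocked about 2.4 cm. I left it, since it still lies wholly on the pad, its centre about 27 mm inside the judged limit.
- **Isolator:** I turned it off until the torque jumped at the stop, and the handle lines up with the box's off direction. The on position was judged only by angle, as it came within the measuring error of the box's direction; I did not feel the stop.
- **Bystanders:** the tub, pump, roll and can read within about 15 mm of their first marks, which is the scatter of the readings. They look unmoved, and I never went near them.
- **Disagreements:**
  - The estimates of the ring's centre from different cameras differed by up to about 9 mm. I used a combined fit that the wrist camera confirmed to about 1–2 mm.
  - While gripping the isolator handle, the fingers pressed lightly on something, most likely the box or handle hub, at up to about 25 N.

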